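Scoop sugar cubes into the sugar bowl and close it

ROBOT

A 6-joint arm with a two-finger parallel gripper is mounted at the origin on a cart in front of the work surface, level with it; the furniture and walls round the work are solid. World frame = base frame: x ahead of the robot, y to its left, z up, the work surface at z = 0. Lengths are in m, angles in degrees, forces in N, time in s.
With the tool pointing down it reaches from about 0.35 to 0.975 m from the base axis. Payload 17.4 kg.
Tool frame: the origin (TCP) lies midway between the tips of the shut fingers; the grasp point (between the pads) lies 19 mm behind it (env.grasp_offset is the distance from the TCP to the grasp point, in m); z points along the fingers, y is the line along which they close (so a half turn about z gives the same grasp; the last joint's range is limited). The gripper opens to 85 mm and grips with 20 to 120 N. Pads are 22 mm wide; open, the fingers measure 114 mm over their backs; the gripper's body (76 mm by 85 mm) begins 54 mm behind the grasp point. The pads swing forward as they close: fully open they stand 13 mm farther back than shut.
Start: joints at [-72.811, 6.646, 82.598, -0, 90.757, -2.166], TCP at [0.224, -0.637, 0.231] pointing down, gripper open.
Joint ranges: [-162.19, 162.19], [-47.58, 125.68], [4.15, 143.07], [-65.23, 245.23], [0.69, 171.88], [-170.13, 170.13]. Speed limits (degrees/s): [108.29, 108.29, 127.2, 180, 180, 180].

INTERFACE

Orientations are given as a 3x3 rotation matrix whose columns are the frame's x, y, z axes.
In Python, from workcell import status, grab_frame, camera_model, finish_job, look_for, regions_of, mark_of, env gives the robot as it stands.
- The arm moves only by the tool move_arm, never from a script. Its argument "targets" is a list of rows, each an object of numbers: "fingers": the opening, from -1 (shut) to 1 (fully open); "x", "y", "z": the shift along the tool's x, y, z in cm; "wx", "wy", "wz": the turn, a rotation vector about the tool's x, y, z in rad. In form: [{"fingers": .., "x": .., "y": .., "z": .., "wx": .., "wy": .., "wz": ..}, ...]. A call has 1 to 10 rows; each row shifts and turns the commanded pose from where the row before left it, along the tool's axes as they then stand; what a row does not reach is not made up. A row lasts 1/12 s, in which the tool goes at most 41.7 mm and 7.16 degrees, less where a joint would pass 70% of its speed; a pose out of reach is approached as far as the arm can. A call with a gripper value outside its range is refused whole. The fingers move at their own pace and stop on an object; "grip_force" is the grip in N (left out, the last holds). Time passes only in rows, so rows that do not move let the fingers close. It gives the time, the measured TCP pose, the force, the opening and the grip force at its end, in the units of the state.
- status.observe(): the state, without advancing time (a new reading comes with each control period).
- grab_frame(name): name is "scene" or "top"; returns (picture, depth): 400x640x3 uint8, red, green, blue; 400x640 float32, m along the optical axis (not along the pixel's ray), 0 where there is no reading.
- camera_model(name): a dict with "intrinsics" (3x3 intrinsics, pixels), "k1" (the pictures are not rectified: a ray, as slopes to the right and down, at radius r is drawn at 1 + k1 r^2 times it, then the intrinsics apply), "R" (3x3) and "t" (3): a world point X has camera coordinates R X + t. Camera axes: x right, y down, z forward; pixel columns grow to the right and rows downward; lengths in m; the calibration is good to about 2 mm. A picture is of the moment at which its call begins. camera_model takes no time and is no camera call.
- finish_job(): hands the job in; it is judged then, once.
Trained networks look in the newest picture that a camera, given by its name, has taken for a name from the list of things; names that differ only in an ending like _2 or _b are one class to them, and where a whole thing is asked for, a point or a joint stands for the part that bears it (a point fixed in the world has none). Each returns a list of dicts, best first, with "confidence" (0 to 1); they miss things now and then, are a little off and sometimes report something else, mostly with a low value. They report only what shows in the picture. A call takes as long as a camera call. They do not tell look-alikes from the thing itself.
- look_for(camera, thing): "pixel" ([row, column] in pixels, amid what is visible of it).
- regions_of(camera, thing): "region" (400x640 bool, what is visible of it) and "pixel" ([row, column] in pixels, amid what is visible of it).
- mark_of(camera, thing): "pixel" ([row, column] in pixels: a listed point, or the origin of a listed thing).
The state is a dict: "clock": time; "joint_pos": joint angles; "joint_vel": joint speeds; "tau": joint torques, N m; "tool_pos": TCP position; "ee_rot": TCP orientation; "wrist_force": force on the tool from outside, world axes, zero at the start; "moment": the same for the moment, N m; "width": opening from 0.0 (shut) to 1.0 (fully open); "gripper_force": force on a finger pad.
Only numpy, scipy, OpenCV 4.12 (cv2) and the standard library are available. Lean on these libraries where they do the work, as an engineer would, in place of code of your own. Each camera call takes 0.05 s, during which the arm holds its last target. There are 200 camera calls.

TASK

Take the scoop and use it to scoop the sugar cubes out of the wooden tray and tip them into the white bowl: at least four of the five must end up in the bowl, any left over must still be in the tray, and the gripper must not touch the cubes. Then lay the scoop down flat with its pan on the oak board, and last put the wooden lid squarely on the bowl. Leave the mill, the beaker and the salt dish where they stand.

Things in the scene. Friction and masses are not known exactly. Their poses are not given: they have to be found in the camera images.
- scoop: steel scoop, wooden handle, 202 mm long, 0.19 kg. Origin under the middle of its pan; x from mouth to handle, z up. Pan 90 mm (x -45 to 45) x 88 mm wide, flat underside z = 0, floor 3 mm; sides 27 mm high, 2.5 mm thick; closed back 34 mm high at x = 46. Friction on the cubes about 0.3. Balance point x = 25. Starts level on the oak board, mouth towards the robot
- scoop_grip (a point): good grip point on the centre line of the scoop's handle, at x = 80, z = 65 mm of the scoop; axes as the scoop's. The straight handle, 18 mm wide (y), 22 mm tall, runs level behind and above the pan from x = 57 to 157. Its flat sides can be pinched from above with the fingers at any tilt
- scoop_lip (a point): middle of the lip at the scoop's open mouth, on the underside (x = -45, z = 0 mm of the scoop). The floor thins to 0.8 mm here so that it slides under cubes; the pan has no sides over its front 25 mm, then they rise to full height over 24 mm
- sugar_tray: open wooden tray, fixed, 240 (x) x 150 (y) x 34 mm tall; walls and floor 8 mm thick (inside 224 x 134, 26 mm deep). Origin at the worktop under its centre, x away from the robot; left or right of the middle. The cubes lie in its half near the robot (-x), near its middle line; the far half is empty, room to set the scoop down. Friction on the cubes about 0.3
- sugar_1: one of five white sugar cubes in the tray, 18 mm on a side with 2 mm broken edges, 11 g; origin at its centre
- sugar_2: one of five white sugar cubes in the tray, 18 mm on a side with 2 mm broken edges, 11 g; origin at its centre
- sugar_3: one of five white sugar cubes in the tray, 18 mm on a side with 2 mm broken edges, 11 g; origin at its centre
- sugar_4: one of five white sugar cubes in the tray, 18 mm on a side with 2 mm broken edges, 11 g; origin at its centre
- sugar_5: one of five white sugar cubes in the tray, 18 mm on a side with 2 mm broken edges, 11 g; origin at its centre
- sugar_bowl: small round white bowl, 127 mm across the rim, 62 mm tall, loose, 0.3 kg; origin at its underside on the axis, z up. Inside it narrows: about 110 mm across at the rim, 84 mm at 32 mm height, 22 mm at its floor, 15 mm above the worktop. It stands nearer to or farther from the robot than its lid
- bowl_lid: round wooden lid of the bowl, 132 mm across, 50 mm tall with knob, 0.16 kg; origin at the underside of its centring step, on the axis, z up. The step, 8 mm tall, 92 mm across (86 at the bottom), drops loosely into the bowl's mouth; the flange then rests on the rim with the lid's origin 54 mm above the bowl's. Starts on the worktop right way up
- lid_knob (a point): middle of the lid's wooden knob, 39 mm above the lid's origin; the knob is round, 20 mm thick at its neck and 28 mm at its widest, 28 mm tall (22 to 50 mm above the lid's origin), and can be pinched from above from any side
- rest_board: oak serving board lying flat, fixed, 150 (x) x 320 (y) x 13 mm; origin under its centre, its y axis points towards the robot; the far 55 mm (y below -105) narrow to a neck. The scoop rests on it
- pepper_mill: wooden pepper mill, 52 mm thick, 172 mm tall, standing aside: leave alone; origin at its underside
- beaker: white fluted beaker, 78 mm wide, 70 mm tall, standing aside: leave alone; origin at its underside
- salt_dish: little wooden salt dish, 67 mm wide, 29 mm tall, standing aside: leave alone; origin at its underside
Not all that is in view belongs to the job. What is shaped like the bowl_lid but green is not meant.

How it is judged (in metres and radians):
On the way, in this order (a step that is already met when the one before it is completed fails the run):
1. the scoop is lifted with at least one sugar cube in its pan, its underside more than 60 mm above the worktop (height (world z) of scoop above 0.06 m and ((x of sugar_1 in the frame of scoop between -0.05 and 0.05 m and y of sugar_1 in the frame of scoop between -0.045 and 0.045 m and z of sugar_1 in the frame of scoop between 0 and 0.045 m) or (x of sugar_2 in the frame of scoop between -0.05 and 0.05 m and y of sugar_2 in the frame of scoop between -0.045 and 0.045 m and z of sugar_2 in the frame of scoop between 0 and 0.045 m) or (x of sugar_3 in the frame of scoop between -0.05 and 0.05 m and y of sugar_3 in the frame of scoop between -0.045 and 0.045 m and z of sugar_3 in the frame of scoop between 0 and 0.045 m) or (x of sugar_4 in the frame of scoop between -0.05 and 0.05 m and y of sugar_4 in the frame of scoop between -0.045 and 0.045 m and z of sugar_4 in the frame of scoop between 0 and 0.045 m) or (x of sugar_5 in the frame of scoop between -0.05 and 0.05 m and y of sugar_5 in the frame of scoop between -0.045 and 0.045 m and z of sugar_5 in the frame of scoop between 0 and 0.045 m))), for 0.2 s.
2. at least four sugar cubes are in the bowl ((((horizontal distance between sugar_1 and sugar_bowl below 0.058 m and z of sugar_1 in the frame of sugar_bowl between 0.01 and 0.062 m) and (horizontal distance between sugar_2 and sugar_bowl below 0.058 m and z of sugar_2 in the frame of sugar_bowl between 0.01 and 0.062 m) and (horizontal distance between sugar_3 and sugar_bowl below 0.058 m and z of sugar_3 in the frame of sugar_bowl between 0.01 and 0.062 m) and (horizontal distance between sugar_4 and sugar_bowl below 0.058 m and z of sugar_4 in the frame of sugar_bowl between 0.01 and 0.062 m)) or ((horizontal distance between sugar_1 and sugar_bowl below 0.058 m and z of sugar_1 in the frame of sugar_bowl between 0.01 and 0.062 m) and (horizontal distance between sugar_2 and sugar_bowl below 0.058 m and z of sugar_2 in the frame of sugar_bowl between 0.01 and 0.062 m) and (horizontal distance between sugar_3 and sugar_bowl below 0.058 m and z of sugar_3 in the frame of sugar_bowl between 0.01 and 0.062 m) and (horizontal distance between sugar_5 and sugar_bowl below 0.058 m and z of sugar_5 in the frame of sugar_bowl between 0.01 and 0.062 m)) or ((horizontal distance between sugar_1 and sugar_bowl below 0.058 m and z of sugar_1 in the frame of sugar_bowl between 0.01 and 0.062 m) and (horizontal distance between sugar_2 and sugar_bowl below 0.058 m and z of sugar_2 in the frame of sugar_bowl between 0.01 and 0.062 m) and (horizontal distance between sugar_4 and sugar_bowl below 0.058 m and z of sugar_4 in the frame of sugar_bowl between 0.01 and 0.062 m) and (horizontal distance between sugar_5 and sugar_bowl below 0.058 m and z of sugar_5 in the frame of sugar_bowl between 0.01 and 0.062 m)) or ((horizontal distance between sugar_1 and sugar_bowl below 0.058 m and z of sugar_1 in the frame of sugar_bowl between 0.01 and 0.062 m) and (horizontal distance between sugar_3 and sugar_bowl below 0.058 m and z of sugar_3 in the frame of sugar_bowl between 0.01 and 0.062 m) and (horizontal distance between sugar_4 and sugar_bowl below 0.058 m and z of sugar_4 in the frame of sugar_bowl between 0.01 and 0.062 m) and (horizontal distance between sugar_5 and sugar_bowl below 0.058 m and z of sugar_5 in the frame of sugar_bowl between 0.01 and 0.062 m)) or ((horizontal distance between sugar_2 and sugar_bowl below 0.058 m and z of sugar_2 in the frame of sugar_bowl between 0.01 and 0.062 m) and (horizontal distance between sugar_3 and sugar_bowl below 0.058 m and z of sugar_3 in the frame of sugar_bowl between 0.01 and 0.062 m) and (horizontal distance between sugar_4 and sugar_bowl below 0.058 m and z of sugar_4 in the frame of sugar_bowl between 0.01 and 0.062 m) and (horizontal distance between sugar_5 and sugar_bowl below 0.058 m and z of sugar_5 in the frame of sugar_bowl between 0.01 and 0.062 m)))), for 0.2 s.
3. the scoop lies flat with its pan on the oak board, released (x of scoop in the frame of rest_board between -0.065 and 0.065 m and y of scoop in the frame of rest_board between -0.1 and 0.14 m and z of scoop in the frame of rest_board between 0.008 and 0.022 m and angle between scoop's own z axis and vertical below 0.1 rad and contact force between the fingers and scoop below 0.1 N and linear speed of scoop below 0.03 m/s), for 0.2 s.
4. the lid sits on the bowl, released (horizontal distance between bowl_lid and sugar_bowl below 0.013 m and z of bowl_lid in the frame of sugar_bowl between 0.046 and 0.062 m and angle between each of bowl_lid, sugar_bowl's own z axis and vertical below 0.08 rad and contact force between the fingers and bowl_lid below 0.1 N and linear speed of bowl_lid below 0.03 m/s), for 0.2 s.
At the end, for the whole second after the job is handed in: Four or five cubes in the bowl (within 58 mm of its axis, below the rim), any other in the tray; scoop level (0.1 rad), released, pan middle within 65 mm of the board's centre line, not over its neck; lid level (0.08 rad), within 13 mm of centre, down on the rim, released, at rest (all of step 3 and all of step 4 and (((horizontal distance between sugar_1 and sugar_bowl below 0.058 m and z of sugar_1 in the frame of sugar_bowl between 0.01 and 0.062 m) and (horizontal distance between sugar_2 and sugar_bowl below 0.058 m and z of sugar_2 in the frame of sugar_bowl between 0.01 and 0.062 m) and (horizontal distance between sugar_3 and sugar_bowl below 0.058 m and z of sugar_3 in the frame of sugar_bowl between 0.01 and 0.062 m) and (horizontal distance between sugar_4 and sugar_bowl below 0.058 m and z of sugar_4 in the frame of sugar_bowl between 0.01 and 0.062 m)) or ((horizontal distance between sugar_1 and sugar_bowl below 0.058 m and z of sugar_1 in the frame of sugar_bowl between 0.01 and 0.062 m) and (horizontal distance between sugar_2 and sugar_bowl below 0.058 m and z of sugar_2 in the frame of sugar_bowl between 0.01 and 0.062 m) and (horizontal distance between sugar_3 and sugar_bowl below 0.058 m and z of sugar_3 in the frame of sugar_bowl between 0.01 and 0.062 m) and (horizontal distance between sugar_5 and sugar_bowl below 0.058 m and z of sugar_5 in the frame of sugar_bowl between 0.01 and 0.062 m)) or ((horizontal distance between sugar_1 and sugar_bowl below 0.058 m and z of sugar_1 in the frame of sugar_bowl between 0.01 and 0.062 m) and (horizontal distance between sugar_2 and sugar_bowl below 0.058 m and z of sugar_2 in the frame of sugar_bowl between 0.01 and 0.062 m) and (horizontal distance between sugar_4 and sugar_bowl below 0.058 m and z of sugar_4 in the frame of sugar_bowl between 0.01 and 0.062 m) and (horizontal distance between sugar_5 and sugar_bowl below 0.058 m and z of sugar_5 in the frame of sugar_bowl between 0.01 and 0.062 m)) or ((horizontal distance between sugar_1 and sugar_bowl below 0.058 m and z of sugar_1 in the frame of sugar_bowl between 0.01 and 0.062 m) and (horizontal distance between sugar_3 and sugar_bowl below 0.058 m and z of sugar_3 in the frame of sugar_bowl between 0.01 and 0.062 m) and (horizontal distance between sugar_4 and sugar_bowl below 0.058 m and z of sugar_4 in the frame of sugar_bowl between 0.01 and 0.062 m) and (horizontal distance between sugar_5 and sugar_bowl below 0.058 m and z of sugar_5 in the frame of sugar_bowl between 0.01 and 0.062 m)) or ((horizontal distance between sugar_2 and sugar_bowl below 0.058 m and z of sugar_2 in the frame of sugar_bowl between 0.01 and 0.062 m) and (horizontal distance between sugar_3 and sugar_bowl below 0.058 m and z of sugar_3 in the frame of sugar_bowl between 0.01 and 0.062 m) and (horizontal distance between sugar_4 and sugar_bowl below 0.058 m and z of sugar_4 in the frame of sugar_bowl between 0.01 and 0.062 m) and (horizontal distance between sugar_5 and sugar_bowl below 0.058 m and z of sugar_5 in the frame of sugar_bowl between 0.01 and 0.062 m))) and ((horizontal distance between sugar_1 and sugar_bowl below 0.058 m and z of sugar_1 in the frame of sugar_bowl between 0.01 and 0.062 m) or (x of sugar_1 in the frame of sugar_tray between -0.115 and 0.115 m and y of sugar_1 in the frame of sugar_tray between -0.07 and 0.07 m and z of sugar_1 in the frame of sugar_tray between 0.005 and 0.034 m)) and ((horizontal distance between sugar_2 and sugar_bowl below 0.058 m and z of sugar_2 in the frame of sugar_bowl between 0.01 and 0.062 m) or (x of sugar_2 in the frame of sugar_tray between -0.115 and 0.115 m and y of sugar_2 in the frame of sugar_tray between -0.07 and 0.07 m and z of sugar_2 in the frame of sugar_tray between 0.005 and 0.034 m)) and ((horizontal distance between sugar_3 and sugar_bowl below 0.058 m and z of sugar_3 in the frame of sugar_bowl between 0.01 and 0.062 m) or (x of sugar_3 in the frame of sugar_tray between -0.115 and 0.115 m and y of sugar_3 in the frame of sugar_tray between -0.07 and 0.07 m and z of sugar_3 in the frame of sugar_tray between 0.005 and 0.034 m)) and ((horizontal distance between sugar_4 and sugar_bowl below 0.058 m and z of sugar_4 in the frame of sugar_bowl between 0.01 and 0.062 m) or (x of sugar_4 in the frame of sugar_tray between -0.115 and 0.115 m and y of sugar_4 in the frame of sugar_tray between -0.07 and 0.07 m and z of sugar_4 in the frame of sugar_tray between 0.005 and 0.034 m)) and ((horizontal distance between sugar_5 and sugar_bowl below 0.058 m and z of sugar_5 in the frame of sugar_bowl between 0.01 and 0.062 m) or (x of sugar_5 in the frame of sugar_tray between -0.115 and 0.115 m and y of sugar_5 in the frame of sugar_tray between -0.07 and 0.07 m and z of sugar_5 in the frame of sugar_tray between 0.005 and 0.034 m)) and height (world z) of sugar_bowl below 0.01 m); the robot touches nothing.
It fails at once if the fingers touch a sugar cube (more than 1 N) (contact force between the fingers and sugar_1 above 1 N or contact force between the fingers and sugar_2 above 1 N or contact force between the fingers and sugar_3 above 1 N or contact force between the fingers and sugar_4 above 1 N or contact force between the fingers and sugar_5 above 1 N).
It fails at once if the mill, beaker or salt dish is moved more than 30 mm (distance of any of pepper_mill, beaker, salt_dish from where it was at the start of the episode above 0.03 m).
It also fails if it takes over 72 s, if anything falls off the work surface, if the arm or the gripper's body presses on something with over 40 N, if the wrist force passes 120 N, or if a joint passes its speed limit or range.

## Working session

There is one attempt and no reset: what is moved stays moved. The work goes in short steps, Python scripts to look and compute and a tool call to move; the robot and the scene stay as the last step left them, time stands still between calls to the robot, and variables do not carry over. Pictures are saved under pics/ and viewed, at most 10 in all, crops included, and the job is handed in when it is done.

Besides the shell and the picture viewer there is one more tool, called as name([rows], argument=value, ...), one row to a line, values as JSON. move_arm: Moves the arm, as the interface text tells. Its arguments: {"type":"object","properties":{"targets":{"type":"array","items":{"type":"object","properties":{"fingers":{"type":"number"},"x":{"type":"number"},"y":{"type":"number"},"z":{"type":"number"},"wx":{"type":"number"},"wy":{"type":"number"},"wz":{"type":"number"}}}},"grip_force":{"type":"number"}},"required":["targets"]}

```bash
ls; mkdir -p pics; cat > h.py <<'E'
import numpy as np, cv2
from workcell import status, grab_frame, camera_model, finish_job, look_for, regions_of, mark_of, env
def world(cam, px, depth=None, z=None):
    m=camera_model(cam);K=np.array(m["intrinsics"]);R=np.array(m["R"]);t=np.array(m["t"])
    r,c=px[0],px[1]
    d=cv2.undistortPoints(np.array([[[c,r]]],float),K,np.array([m["k1"],0,0,0],float))[0,0]
    ray=R.T@np.array([d[0],d[1],1.]);o=-R.T@t
    if z is not None: return o+ray*(z-o[2])/ray[2]
    return o+ray*depth
def cloud(cam,D):
    m=camera_model(cam);K=np.array(m["intrinsics"]);R=np.array(m["R"]);t=np.array(m["t"])
    rr,cc=np.mgrid[:400,:640]
    p=cv2.undistortPoints(np.stack([cc,rr],-1).reshape(-1,1,2).astype(float),K,np.array([m["k1"],0,0,0],float)).reshape(400,640,2)
    P=np.dstack([p,np.ones((400,640))])*D[...,None]
    return (P-t)@R
E
python3 - <<'E'
from h import *
print(camera_model("top"),camera_model("scene"))
for n in("top","scene"):
    p,d=grab_frame(n); cv2.imwrite(f"pics/{n}0.png",p[...,::-1]); np.save(n+"0.npy",d)
    C=cloud(n,d)
    for th in "scoop scoop_grip scoop_lip sugar_tray sugar_1 sugar_bowl bowl_lid lid_knob rest_board pepper_mill beaker salt_dish".split():
        for x in mark_of(n,th)[:6]:
            r,c=np.round(x["pixel"]).astype(int)
            print(n,th,round(x["confidence"],2),r,c,C[r,c].round(3))
E
```

```text
pics
{'intrinsics': array([[405.89138626,   0.        , 316.95512991],
       [  0.        , 405.89138626, 201.1478689 ],
       [  0.        ,   0.        ,   1.        ]]), 'k1': -0.0990022499464247, 'R': array([[-0.00883307, -0.99995577,  0.00322987],
       [-0.9867598 ,  0.0081933 , -0.16198135],
       [ 0.16194773, -0.0046179 , -0.98678853]]), 't': array([-0.00273642,  0.60685965,  1.34819877])} {'intrinsics': array([[373.75768993,   0.        , 322.35602785],
       [  0.        , 373.75768993, 197.89063313],
       [  0.        ,   0.        ,   1.        ]]), 'k1': 0.002444661988620946, 'R': array([[-0.82652972, -0.56256087, -0.01933619],
       [-0.26625273,  0.42098976, -0.86710847],
       [ 0.49594164, -0.71154261, -0.49774391]]), 't': array([0.49084122, 0.21521994, 1.04919658])}
top scoop 0.58 238 374 [ 0.481 -0.206  0.015]
top scoop_grip 0.9 214 374 [ 0.555 -0.197  0.092]
top scoop_lip 0.93 251 372 [ 0.435 -0.198  0.014]
top scoop_lip 0.73 254 312 [0.426 0.01  0.051]
top sugar_1 0.49 252 258 [0.435 0.198 0.015]
top sugar_1 0.46 242 247 [0.47  0.236 0.018]
top sugar_1 
[... 1314 characters left out ...]
0.01 ]
scene sugar_bowl 0.8 215 321 [0.564 0.051 0.032]
scene bowl_lid 0.92 248 224 [0.717 0.353 0.023]
scene bowl_lid 0.9 179 400 [ 0.463 -0.376  0.013]
scene bowl_lid 0.6 227 363 [0.416 0.023 0.021]
scene bowl_lid 0.44 256 323 [0.445 0.214 0.017]
scene lid_knob 0.91 215 361 [0.435 0.004 0.051]
scene lid_knob 0.86 236 221 [0.745 0.335 0.046]
scene lid_knob 0.81 164 400 [ 0.491 -0.431  0.053]
scene lid_knob 0.43 197 376 [ 0.475 -0.184  0.017]
scene lid_knob 0.27 174 356 [ 0.568 -0.194  0.085]
scene rest_board 0.73 193 375 [ 0.49  -0.207  0.019]
scene beaker 0.88 188 298 [ 0.766 -0.083  0.018]
scene salt_dish 0.76 288 238 [0.559 0.45  0.018]
scene salt_dish 0.63 176 360 [ 0.552 -0.195  0.08 ]
```

View pics/top0.png

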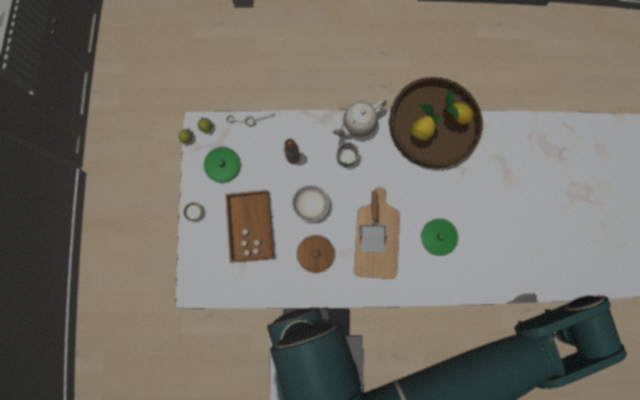

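```bash
python3 - <<'E'
from h import *
a=cv2.imread("pics/top0.png")[130:280,170:470]
b=cv2.imread("pics/scene0.png")[150:300,190:430]
cv2.imwrite("pics/crop0.png",cv2.resize(a,None,fx=2.66,fy=2.66,interpolation=3))
cv2.imwrite("pics/crop0s.png",cv2.resize(b,None,fx=3.3,fy=3.3,interpolation=3))
E
```

```text
(no output)
```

View pics/crop0.png

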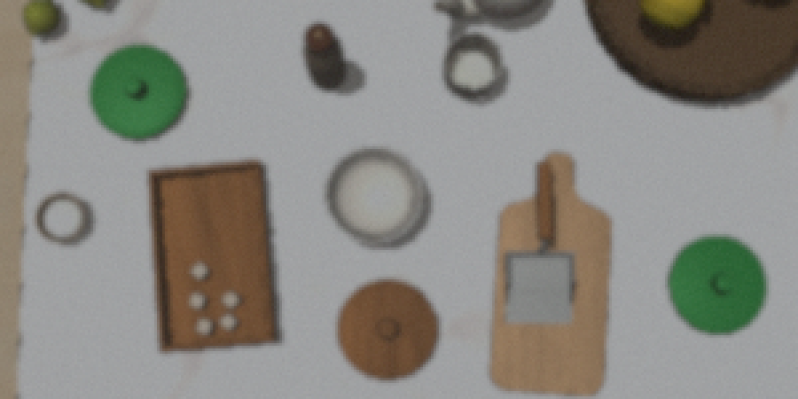

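View pics/crop0s.png

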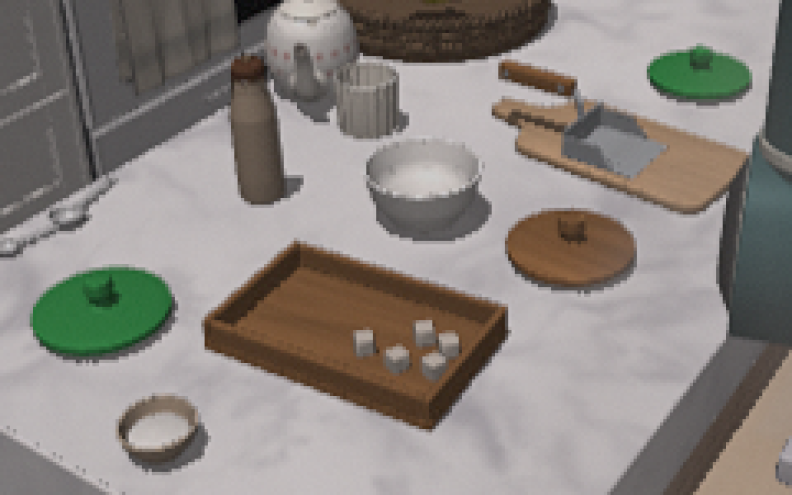

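The wooden lid meant is the brown one at top pixel (252,316). The green ones at (168,224) and (240,439) are decoys, and the enlarged crop confirms this. The tray is on the left with its cubes in the near half, the bowl is at (205,311), and the scoop is on the board at (235,374). Next I'll measure accurately.

```bash
cat > meas.py <<'E'
from h import *
from scipy.optimize import least_squares
def circ(P):
    f=least_squares(lambda q:np.hypot(P[:,0]-q[0],P[:,1]-q[1])-q[2],[*P[:,:2].mean(0),.06],loss="soft_l1",f_scale=.002);return f.x
def rect(P):
    (c,s,a)=cv2.minAreaRect((P[:,:2]*1000).astype(np.float32)); return np.round(c,1),np.round(s,1),round(a,2)
def projmask(n,M,z):
    pts=np.argwhere(M); return np.array([world(n,p,z=z) for p in pts])
E
python3 - <<'E'
from meas import *
for n in("top","scene"):
    p,d=grab_frame(n); C=cloud(n,d)
    for th in "scoop sugar_tray sugar_bowl bowl_lid rest_board".split():
        for x in regions_of(n,th)[:3]:
            M=x["region"]; P=C[M]; P=P[np.isfinite(P).all(1)]
            if x["confidence"]<.3: continue
            h,e=np.histogram(P[:,2],np.arange(-.01,.12,.01)); print(n,th,round(x["confidence"],2),np.round(x["pixel"]),h.tolist())
            if th=="scoop":
                Q=P[P[:,2]>.07]; 
                if len(Q)>8: print("  handle",Q.mean(0).round(4),rect(Q)); 
                Q=P[P[:,2]<.06]; 
                if len(Q)>8: print("  pan",rect(Q))
            if th=="sugar_tray":
                Q=P[(P[:,2]>.026)&(P[:,2]<.045)]; print("  rim",Q.mean(0).round(4),rect(Q)); print("  all",rect(projmask(n,M,.034)))
            if th in("sugar_bowl","bowl_lid"):
                lo,hi=(.054,.07) if th=="sugar_bowl" else (.005,.03)
                Q=P[(P[:,2]>lo)&(P[:,2]<hi)]; print("  circ",circ(Q).round(4),Q[:,2].mean().round(4), "rect",rect(Q))
                cs,_=cv2.findContours(M.astype(np.uint8),0,1); c=max(cs,key=len)[:,0,::-1]
                if n=="top": print("  outline",circ(np.array([world(n,q,z=.062 if th=="sugar_bowl" else .018) for q in c])).round(4))
            if th=="rest_board": print("  board",rect(P))
    print("cubes",[ (round(x["confidence"],2),world(n,x["pixel"],z=.017)[:2].round(3).tolist()) for x in mark_of(n,"sugar_1")])
E
```

```text
top scoop 0.57 [234. 374.] [0, 15, 571, 91, 21, 28, 8, 7, 21, 89, 52, 0]
  handle [ 0.5727 -0.1893  0.1425] (array([ 487.8, -126.5]), array([ 68.1, 322.4]), 52.58)
  pan (array([ 493.8, -195.5]), array([115. ,  94.9]), 2.89)
top sugar_tray 0.57 [224. 249.] [14, 1554, 758, 155, 457, 12, 0, 0, 0, 0, 0, 0]
  rim [0.5251 0.229  0.0335] (array([526.7, 228.7]), array([238. , 151.9]), 5.01)
  all (array([527.8, 227.5]), array([241.6, 155.6]), 5.13)
top sugar_bowl 0.97 [204. 308.] [1, 1, 149, 379, 190, 101, 128, 104, 0, 0, 0, 0]
  circ [0.5994 0.0174 0.06  ] 0.0606 rect (array([600.2,  16.7]), array([125.2, 122.3]), 73.32)
  outline [0.6    0.0172 0.0614]
top bowl_lid 0.93 [238. 440.] [0, 1, 337, 676, 9, 35, 13, 0, 0, 0, 0, 0]
  circ [ 0.4835 -0.4372  0.0474] 0.0214 rect (array([ 484.9, -437.4]), array([126.1, 127. ]), 89.21)
  outline [ 0.4836 -0.4369  0.0639]
top bowl_lid 0.62 [251. 314.] [8, 13, 403, 647, 5, 35, 15, 0, 0, 0, 0, 0]
  circ [0.4291 0.0014 0.0467] 0.021 rect (array([429.3,   2.1]), array([127.6, 127. ]), 44.8)
  outline [0.429  0.0013 0.0638]
top bowl_lid 0.61 [165. 223.] [6,
[... 1245 characters left out ...]
11, 0, 0, 0, 0, 0]
  circ [0.7502 0.3371 0.0489] 0.0212 rect (array([751.1, 335.2]), array([126.3, 130.1]), 13.82)
scene bowl_lid 0.55 [173. 403.] [2, 12, 91, 255, 11, 20, 3, 0, 0, 0, 0, 0]
  circ [ 0.481  -0.4303  0.0485] 0.021 rect (array([ 481.6, -436.6]), array([127.4, 132. ]), 78.76)
scene rest_board 0.58 [197. 389.] [6, 136, 952, 2, 4, 1, 0, 0, 0, 0, 0, 0]
  board (array([189. , 261.7]), array([ 291.3, 1398.4]), 31.95)
scene rest_board 0.47 [251. 295.] [11, 1110, 879, 499, 553, 0, 0, 0, 0, 0, 0, 0]
  board (array([252.6, 475. ]), array([ 276. , 1069.5]), 48.61)
cubes [(0.59, [0.507, 0.241]), (0.55, [0.446, 0.204]), (0.52, [0.478, 0.237]), (0.46, [0.467, 0.199]), (0.45, [0.439, 0.231])]
```

```bash
python3 - <<'E'
from meas import *
for n in("top","scene"):
    p,d=grab_frame(n); C=cloud(n,d).reshape(-1,3)
    g=C[(abs(C[:,0]-.56)<.15)&(abs(C[:,1]+.2)<.11)]
    H=g[(g[:,2]>.07)&(g[:,2]<.1)]
    print(n,"handle",H.mean(0).round(4),rect(H),np.polyfit(H[:,0],H[:,1],1), np.percentile(H[:,2],[50,90]))
    for lo in(.024,): 
        B=g[(g[:,2]>lo)&(g[:,2]<.06)]; print(" pan",rect(B),B.mean(0),len(B))
    gb=C[(abs(C[:,0]-.48)<.2)&(abs(C[:,1]+.2)<.12)]
    B=gb[(gb[:,2]>.007)&(gb[:,2]<.02)]; print(" board",rect(B))
    Q=B[(B[:,0]<.46)&(B[:,0]>.37)]; print(" board edges y",np.percentile(Q[:,1],[1,99]), "low x edge",np.percentile(B[:,0],.5))
print([(x["confidence"],x["pixel"]) for x in mark_of("top","scoop_grip")],[world("top",mark_of("top","scoop_grip")[0]["pixel"],z=.08)])
print(world("top",mark_of("top","scoop_lip")[0]["pixel"],z=.013))
s=status.observe();print(s["tool_pos"],s["ee_rot"],s["clock"],env.grasp_offset,s["width"])
E
```

```text
top handle [ 0.5843 -0.1975  0.0867] (array([ 582.3, -198.1]), array([ 17.3, 104.1]), 88.75) [-0.01504141 -0.18872483] [0.08835461 0.09248135]
 pan (array([ 496.4, -197.8]), array([91.2, 57.4]), 87.15) [ 0.5067996  -0.20470193  0.03786722] 85
 board (array([ 477.5, -195.3]), array([396.5, 229.7]), 3.13)
 board edges y [-0.28628505 -0.13453244] low x edge 0.32319973029205656
scene handle [ 0.5837 -0.1968  0.0832] (array([ 584.3, -199.3]), array([ 24.8, 105.2]), 86.6) [ 0.00296097 -0.19854913] [0.08414106 0.09081652]
 pan (array([ 500.9, -201.2]), array([96.3, 61.1]), 86.61) [ 0.51087568 -0.20055244  0.03589625] 176
 board (array([ 503.7, -220.3]), array([156.1, 320.4]), 84.52)
 board edges y [-0.28697396 -0.13536573] low x edge 0.3471407743800369
[(0.6, [210.9, 376.8])] [array([ 0.56689908, -0.20875955,  0.08      ])]
[ 0.42333085 -0.20496768  0.013     ]
[ 0.22371235 -0.63686901  0.23132161] [[ 9.43475336e-01  3.31442741e-01  9.07318498e-06]
 [ 3.31442741e-01 -9.43475336e-01 -1.20758953e-05]
 [ 4.55785841e-06  1.44005507e-05 -1.00000000e+00]] 2.25 0.0187 1.0005402935851146
```

move_arm([
  {"fingers": 0, "x": 2.87, "y": -1.9, "z": 0.3},
  {"fingers": 0, "x": 2.87, "y": -1.9, "z": 0.3},
  {"fingers": 0, "x": 2.87, "y": -1.9, "z": 0.3},
  {"fingers": 0, "x": 2.87, "y": -1.9, "z": 0.3},
  {"fingers": 0, "x": 2.87, "y": -1.9, "z": 0.3},
  {"fingers": 0, "x": 2.87, "y": -1.9, "z": 0.3},
  {"fingers": 0, "x": 2.87, "y": -1.9, "z": 0.3},
  {"fingers": 0, "x": 2.87, "y": -1.9, "z": 0.3},
  {"fingers": 0, "x": 2.87, "y": -1.9, "z": 0.3},
  {"fingers": 0, "x": 2.87, "y": -1.9, "z": 0.3},
], grip_force=100)

```text
invalid input at $.targets[0]: expected keys fingers, x, y, z, wx, wy, wz
```

move_arm([
  {"fingers": 0, "x": 2.87, "y": -1.9, "z": 0.3},
  {"fingers": 0, "x": 2.87, "y": -1.9, "z": 0.3},
  {"fingers": 0, "x": 2.87, "y": -1.9, "z": 0.3},
  {"fingers": 0, "x": 2.87, "y": -1.9, "z": 0.3},
  {"fingers": 0, "x": 2.87, "y": -1.9, "z": 0.3},
  {"fingers": 0, "x": 2.87, "y": -1.9, "z": 0.3},
  {"fingers": 0, "wz": 0.118},
  {"fingers": 0, "wz": 0.118},
  {"fingers": 0, "wz": 0.118},
  {"fingers": 0},
])

```text
invalid input at $.targets[0]: expected keys fingers, x, y, z, wx, wy, wz
```

```bash
cat > w.py <<'E'
# pose and the shift (tool axes, cm) to reach a world point
from h import *
import sys
from scipy.spatial.transform import Rotation as Ro
s=status.observe();R=np.array(s["ee_rot"]);p=np.array(s["tool_pos"])
print(s["clock"],p.round(4),"yaw",np.degrees(np.arctan2(R[1,0],R[0,0])).round(2),"z",R[:,2].round(3),"F",np.round(s["wrist_force"],1),"w",round(s["width"],3),"j",np.round(s["joint_pos"],0))
a=[float(v) for v in sys.argv[1:]]
if len(a)>=3: print("shift cm",(R.T@(np.array(a[:3])-p)*100).round(2))
E
python3 w.py .556 -.1975 .0593
```

```text
2.25 [ 0.2237 -0.6369  0.2313] yaw 19.36 z [ 0. -0. -1.] F [0.7 0.2 0.2] w 1.001 j [-73.   7.  83.   0.  91.  -2.]
shift cm [ 45.91 -30.44  17.2 ]
```

All the keys are required in each row.

move_arm([
  {"fingers": 0, "x": 2.87, "y": -1.9, "z": 0.3, "wx": 0, "wy": 0, "wz": 0},
  {"fingers": 0, "x": 2.87, "y": -1.9, "z": 0.3, "wx": 0, "wy": 0, "wz": 0},
  {"fingers": 0, "x": 2.87, "y": -1.9, "z": 0.3, "wx": 0, "wy": 0, "wz": 0},
  {"fingers": 0, "x": 2.87, "y": -1.9, "z": 0.3, "wx": 0, "wy": 0, "wz": 0},
  {"fingers": 0, "x": 2.87, "y": -1.9, "z": 0.3, "wx": 0, "wy": 0, "wz": 0},
  {"fingers": 0, "x": 2.87, "y": -1.9, "z": 0.3, "wx": 0, "wy": 0, "wz": 0},
  {"fingers": 0, "x": 2.87, "y": -1.9, "z": 0.3, "wx": 0, "wy": 0, "wz": 0},
  {"fingers": 0, "x": 2.87, "y": -1.9, "z": 0.3, "wx": 0, "wy": 0, "wz": 0},
  {"fingers": 0, "x": 2.87, "y": -1.9, "z": 0.3, "wx": 0, "wy": 0, "wz": 0},
  {"fingers": 0, "x": 2.87, "y": -1.9, "z": 0.3, "wx": 0, "wy": 0, "wz": 0},
], grip_force=100)

```text
clock: 3.08
tool_pos: [0.4322, -0.361, 0.2014]
ee_rot: [[0.944, 0.331, 0.0], [0.331, -0.944, -0.0], [0.0, 0.0, -1.0]]
wrist_force: [0.6, -0.9, 0.5]
width: 0.499
gripper_force: 0.0
```

move_arm([
  {"fingers": 0, "x": 2.87, "y": -1.9, "z": 0.3, "wx": 0, "wy": 0, "wz": 0},
  {"fingers": 0, "x": 2.87, "y": -1.9, "z": 0.3, "wx": 0, "wy": 0, "wz": 0},
  {"fingers": 0, "x": 2.87, "y": -1.9, "z": 0.3, "wx": 0, "wy": 0, "wz": 0},
  {"fingers": 0, "x": 2.87, "y": -1.9, "z": 0.3, "wx": 0, "wy": 0, "wz": 0},
  {"fingers": 0, "x": 2.87, "y": -1.9, "z": 0.3, "wx": 0, "wy": 0, "wz": 0},
  {"fingers": 0, "x": 2.87, "y": -1.9, "z": 0.3, "wx": 0, "wy": 0, "wz": 0},
  {"fingers": 0, "x": 0, "y": 0, "z": 0, "wx": 0, "wy": 0, "wz": 0.118},
  {"fingers": 0, "x": 0, "y": 0, "z": 0, "wx": 0, "wy": 0, "wz": 0.118},
  {"fingers": 0, "x": 0, "y": 0, "z": 0, "wx": 0, "wy": 0, "wz": 0.118},
  {"fingers": 0, "x": 0, "y": 0, "z": 0, "wx": 0, "wy": 0, "wz": 0},
])

```text
clock: 3.92
tool_pos: [0.5563, -0.1976, 0.1833]
ee_rot: [[1.0, -0.022, -0.0], [-0.022, -1.0, -0.0], [-0.0, 0.0, -1.0]]
wrist_force: [-0.0, -0.5, 0.2]
width: 0.503
gripper_force: 0.0
```

```bash
python3 w.py .556 -.1975 .0593
```

```text
3.9167 [ 0.5563 -0.1976  0.1833] yaw -1.24 z [-0. -0. -1.] F [-0.  -0.5  0.2] w 0.503 j [-22.  -3.  97.  -0.  86.  69.]
shift cm [-3.00e-02 -1.00e-02  1.24e+01]
```

move_arm([
  {"fingers": 0, "x": 0, "y": 0, "z": 3.1, "wx": 0, "wy": 0, "wz": 0},
  {"fingers": 0, "x": 0, "y": 0, "z": 3.1, "wx": 0, "wy": 0, "wz": 0},
  {"fingers": 0, "x": 0, "y": 0, "z": 3.1, "wx": 0, "wy": 0, "wz": 0},
  {"fingers": 0, "x": 0, "y": 0, "z": 3.1, "wx": 0, "wy": 0, "wz": 0},
  {"fingers": 0, "x": 0, "y": 0, "z": 0, "wx": 0, "wy": 0, "wz": 0},
  {"fingers": -1, "x": 0, "y": 0, "z": 0, "wx": 0, "wy": 0, "wz": 0},
  {"fingers": -1, "x": 0, "y": 0, "z": 0, "wx": 0, "wy": 0, "wz": 0},
  {"fingers": -1, "x": 0, "y": 0, "z": 0, "wx": 0, "wy": 0, "wz": 0},
  {"fingers": -1, "x": 0, "y": 0, "z": 0, "wx": 0, "wy": 0, "wz": 0},
  {"fingers": -1, "x": 0, "y": 0, "z": 0, "wx": 0, "wy": 0, "wz": 0},
], grip_force=100)

```text
clock: 4.75
tool_pos: [0.5573, -0.1983, 0.0617]
ee_rot: [[1.0, -0.016, 0.003], [-0.016, -1.0, -0.001], [0.003, 0.001, -1.0]]
wrist_force: [0.6, -0.4, 8.1]
width: 0.194
gripper_force: 98.8
```

move_arm([
  {"fingers": -1, "x": 0, "y": 0, "z": 0, "wx": 0, "wy": 0, "wz": 0},
  {"fingers": -1, "x": 0, "y": 0, "z": 0, "wx": 0, "wy": 0, "wz": 0},
])

```text
clock: 4.92
tool_pos: [0.5573, -0.1983, 0.0617]
ee_rot: [[1.0, -0.016, 0.003], [-0.016, -1.0, -0.001], [0.003, 0.001, -1.0]]
wrist_force: [0.9, -1.6, 7.4]
width: 0.19
gripper_force: 98.9
```

move_arm([
  {"fingers": -1, "x": 0, "y": 0, "z": -3.2, "wx": 0, "wy": 0, "wz": 0},
  {"fingers": -1, "x": 0, "y": 0, "z": -3.2, "wx": 0, "wy": 0, "wz": 0},
  {"fingers": -1, "x": 0, "y": 0, "z": -3.2, "wx": 0, "wy": 0, "wz": 0},
  {"fingers": -1, "x": 0, "y": 0, "z": -3.2, "wx": 0, "wy": 0, "wz": 0},
  {"fingers": -1, "x": 0.4, "y": -2.0, "z": 0, "wx": 0, "wy": 0, "wz": 0},
  {"fingers": -1, "x": 0.7, "y": -3.2, "z": 0, "wx": 0, "wy": 0, "wz": 0},
  {"fingers": -1, "x": 0.7, "y": -3.2, "z": 0, "wx": 0, "wy": 0, "wz": 0},
  {"fingers": -1, "x": 0.7, "y": -3.2, "z": 0, "wx": 0, "wy": 0, "wz": 0},
  {"fingers": -1, "x": 0.7, "y": -3.2, "z": 0, "wx": 0, "wy": 0, "wz": 0},
  {"fingers": -1, "x": 0.7, "y": -3.2, "z": 0, "wx": 0, "wy": 0, "wz": 0},
])

```text
clock: 5.75
tool_pos: [0.5983, -0.017, 0.1885]
ee_rot: [[1.0, -0.016, 0.001], [-0.016, -1.0, -0.0], [0.001, 0.0, -1.0]]
wrist_force: [-0.5, -1.5, -2.1]
width: 0.193
gripper_force: 98.0
```

move_arm([
  {"fingers": -1, "x": 0.7, "y": -3.2, "z": 0, "wx": 0, "wy": 0, "wz": 0},
  {"fingers": -1, "x": 0.7, "y": -3.2, "z": 0, "wx": 0, "wy": 0, "wz": 0},
  {"fingers": -1, "x": 0.7, "y": -3.2, "z": 0, "wx": 0, "wy": 0, "wz": 0},
  {"fingers": -1, "x": 0.7, "y": -3.2, "z": 0, "wx": 0, "wy": 0, "wz": 0},
  {"fingers": -1, "x": 0.7, "y": -3.2, "z": 0, "wx": 0, "wy": 0, "wz": 0},
  {"fingers": -1, "x": 0.7, "y": -3.2, "z": 0, "wx": 0, "wy": 0, "wz": 0},
  {"fingers": -1, "x": 0.7, "y": -3.2, "z": 0, "wx": 0, "wy": 0, "wz": 0},
  {"fingers": -1, "x": 0.4, "y": -2.0, "z": 0, "wx": 0, "wy": 0, "wz": 0},
  {"fingers": -1, "x": 0, "y": 0, "z": 0, "wx": 0, "wy": 0, "wz": -0.11},
  {"fingers": -1, "x": 0, "y": 0, "z": 0, "wx": 0, "wy": 0, "wz": 0},
])

```text
clock: 6.58
tool_pos: [0.6551, 0.2258, 0.1878]
ee_rot: [[0.995, 0.101, 0.0], [0.101, -0.995, 0.0], [0.0, 0.0, -1.0]]
wrist_force: [0.2, -0.6, -1.9]
width: 0.191
gripper_force: 98.1
```

```bash
python3 w.py .6595 .2396 .10; python3 - <<'E'
from meas import *
for n in("top","scene"):
    p,d=grab_frame(n); C=cloud(n,d).reshape(-1,3); cv2.imwrite(f"pics/{n}1.png",p[...,::-1])
    g=C[(abs(C[:,0]-.61)<.12)&(abs(C[:,1]-.235)<.07)]
    B=g[(g[:,2]>.125)&(g[:,2]<.17)&(g[:,0]<.64)]
    print(n,"pan",rect(B),B.mean(0).round(4),len(B))
    x=mark_of(n,"scoop_lip"); 
    for q in x[:2]: print(q["confidence"],q["pixel"],world(n,q["pixel"],z=.142).round(4))
a=cv2.imread("pics/top1.png")[150:280,200:330]
b=cv2.imread("pics/scene1.png")[150:280,230:360]
cv2.imwrite("pics/c1.png",cv2.resize(np.hstack([a,b]),None,fx=3,fy=3,interpolation=3))
E
```

```text
6.5833 [0.6551 0.2258 0.1878] yaw 5.8 z [ 0.  0. -1.] F [ 0.2 -0.6 -1.9] w 0.191 j [ 17.  10.  83.  -0.  87. 101.]
shift cm [ 0.58 -1.32  8.78]
top pan (array([618.8, 234.8]), array([ 8.6, 59.6]), 14.63) [0.6174 0.2428 0.1558] 41
scene pan (array([581.5, 215.5]), array([92.2, 95.5]), 5.25) [0.5887 0.2149 0.149 ] 726
0.82 [212.9, 295.0] [0.5348 0.223  0.142 ]
```

View pics/c1.png

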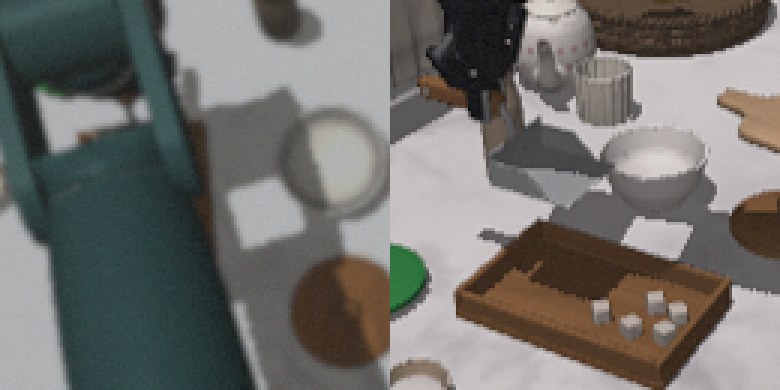

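move_arm([
  {"fingers": -1, "x": 0, "y": -1.3, "z": 0, "wx": 0, "wy": 0, "wz": 0.012},
  {"fingers": -1, "x": 0, "y": 0, "z": 2.0, "wx": 0, "wy": 0.02, "wz": 0},
  {"fingers": -1, "x": 0, "y": 0, "z": 3.0, "wx": 0, "wy": 0, "wz": 0},
  {"fingers": -1, "x": 0, "y": 0, "z": 3.0, "wx": 0, "wy": 0, "wz": 0},
  {"fingers": -1, "x": 0, "y": 0, "z": 3.0, "wx": 0, "wy": 0, "wz": 0},
  {"fingers": -1, "x": 0, "y": 0, "z": 1.3, "wx": 0, "wy": 0, "wz": 0},
  {"fingers": -1, "x": 0, "y": 0, "z": 0.2, "wx": 0, "wy": 0, "wz": 0},
  {"fingers": -1, "x": 0, "y": 0, "z": 0.1, "wx": 0, "wy": 0, "wz": 0},
  {"fingers": -1, "x": 0, "y": 0, "z": 0.1, "wx": 0, "wy": 0, "wz": 0},
  {"fingers": -1, "x": 0, "y": 0, "z": 0, "wx": 0, "wy": 0, "wz": 0},
])

```text
clock: 7.62
tool_pos: [0.6568, 0.2379, 0.0625]
ee_rot: [[0.996, 0.081, 0.022], [0.081, -0.997, 0.002], [0.023, -0.001, -1.0]]
wrist_force: [0.5, -0.3, -2.0]
width: 0.192
gripper_force: 98.0
```

```bash
python3 w.py .6535 .2391 .0567;  python3 - <<'E'
from meas import *
p,d=grab_frame("scene"); C=cloud("scene",d); cv2.imwrite("pics/s2.png",p[...,::-1])
for q in mark_of("scene","scoop_lip")[:2]: print(q["confidence"],q["pixel"],world("scene",q["pixel"],z=.01).round(4))
M=regions_of("scene","scoop")[0]["region"]; P=C[M]; P=P[(P[:,2]>0)&(P[:,2]<.045)&(P[:,0]<.66)&(abs(P[:,1]-.23)<.08)]; print(rect(P),P.min(0),P.max(0))
E
```

```text
7.6167 [0.6568 0.2379 0.0625] yaw 4.66 z [ 0.022  0.002 -1.   ] F [ 0.5 -0.3 -2. ] w 0.192 j [ 18.  14.  90.  -0.  74. 103.]
shift cm [-0.34 -0.15  0.57]
0.64 [287.5, 238.9] [0.5655 0.4421 0.01  ]
0.58 [249.2, 297.6] [0.5344 0.2226 0.01  ]
(array([594. , 219.6]), array([110.8, 115.3]), 4.84) [0.53529055 0.16392014 0.00726934] [0.65088996 0.27947377 0.04478544]
```

move_arm([
  {"fingers": -1, "x": -0.2, "y": -0.1, "z": 0.1, "wx": 0, "wy": 0, "wz": 0},
  {"fingers": -1, "x": 0, "y": 0, "z": 0.1, "wx": 0, "wy": 0, "wz": -0.007},
  {"fingers": -1, "x": 0, "y": 0, "z": 0.1, "wx": 0, "wy": 0, "wz": 0},
  {"fingers": -1, "x": 0, "y": 0, "z": 0, "wx": 0, "wy": 0, "wz": 0},
])

```text
clock: 8.1
tool_pos: [0.6541, 0.2387, 0.0577]
ee_rot: [[0.996, 0.089, 0.02], [0.089, -0.996, 0.002], [0.02, -0.0, -1.0]]
wrist_force: [0.3, 1.1, 3.7]
width: 0.189
gripper_force: 99.1
```

move_arm([
  {"fingers": -1, "x": 0, "y": 0, "z": 0.1, "wx": 0, "wy": 0, "wz": 0},
  {"fingers": -1, "x": 0, "y": 0, "z": 0, "wx": 0, "wy": 0, "wz": 0},
])

```text
clock: 8.27
tool_pos: [0.6543, 0.2387, 0.0571]
ee_rot: [[0.996, 0.089, 0.021], [0.089, -0.996, 0.002], [0.021, -0.0, -1.0]]
wrist_force: [0.2, 0.9, 7.4]
width: 0.193
gripper_force: 99.5
```

move_arm([
  {"fingers": -1, "x": 0, "y": 0, "z": 0.1, "wx": 0, "wy": 0, "wz": 0},
  {"fingers": -1, "x": 0, "y": 0, "z": 0, "wx": 0, "wy": 0, "wz": 0},
])

```text
clock: 8.43
tool_pos: [0.6545, 0.2387, 0.0568]
ee_rot: [[0.996, 0.089, 0.021], [0.089, -0.996, 0.002], [0.021, -0.0, -1.0]]
wrist_force: [-1.8, -1.6, 12.2]
width: 0.194
gripper_force: 100.1
```

move_arm([
  {"fingers": -1, "x": -0.7, "y": 0, "z": -0.015, "wx": 0, "wy": 0, "wz": 0},
  {"fingers": -1, "x": -0.7, "y": 0, "z": -0.015, "wx": 0, "wy": 0, "wz": 0},
  {"fingers": -1, "x": -0.7, "y": 0, "z": -0.015, "wx": 0, "wy": 0, "wz": 0},
  {"fingers": -1, "x": -0.7, "y": 0, "z": -0.015, "wx": 0, "wy": 0, "wz": 0},
  {"fingers": -1, "x": -0.7, "y": 0, "z": -0.015, "wx": 0, "wy": 0, "wz": 0},
  {"fingers": -1, "x": -0.7, "y": 0, "z": -0.015, "wx": 0, "wy": 0, "wz": 0},
  {"fingers": -1, "x": -0.7, "y": 0, "z": -0.015, "wx": 0, "wy": 0, "wz": 0},
  {"fingers": -1, "x": -0.7, "y": 0, "z": -0.015, "wx": 0, "wy": 0, "wz": 0},
  {"fingers": -1, "x": -0.7, "y": 0, "z": -0.015, "wx": 0, "wy": 0, "wz": 0},
  {"fingers": -1, "x": -0.7, "y": 0, "z": -0.015, "wx": 0, "wy": 0, "wz": 0},
])

```text
clock: 9.27
tool_pos: [0.5848, 0.2326, 0.0569]
ee_rot: [[0.996, 0.089, 0.022], [0.089, -0.996, 0.002], [0.022, -0.0, -1.0]]
wrist_force: [2.8, 0.8, 10.1]
width: 0.193
gripper_force: 99.8
```

move_arm([
  {"fingers": -1, "x": -0.6, "y": 0, "z": -0.01, "wx": 0, "wy": 0, "wz": 0},
  {"fingers": -1, "x": -0.6, "y": 0, "z": -0.01, "wx": 0, "wy": 0, "wz": 0},
  {"fingers": -1, "x": -0.6, "y": 0, "z": -0.01, "wx": 0, "wy": 0, "wz": 0},
  {"fingers": -1, "x": -0.6, "y": 0, "z": -0.01, "wx": 0, "wy": 0, "wz": 0},
  {"fingers": -1, "x": -0.6, "y": 0, "z": -0.01, "wx": 0, "wy": 0, "wz": 0},
  {"fingers": -1, "x": 0, "y": 0, "z": 0, "wx": 0, "wy": 0, "wz": 0},
])

```text
clock: 9.77
tool_pos: [0.5543, 0.2299, 0.0568]
ee_rot: [[0.996, 0.089, 0.021], [0.089, -0.996, 0.002], [0.021, -0.0, -1.0]]
wrist_force: [-4.2, -0.4, 13.8]
width: 0.196
gripper_force: 100.3
```

```bash
python3 w.py .543 .2295 .0568;  python3 - <<'E'
from meas import *
p,d=grab_frame("scene"); q,_=grab_frame("top")
a=q[210:280,210:290,::-1]; b=p[200:290,260:360,::-1]
cv2.imwrite("pics/c3.png",np.hstack([cv2.resize(b,(500,450),interpolation=3),cv2.resize(a,(300,450),interpolation=3)]))
E
```

```text
9.7667 [0.5543 0.2299 0.0568] yaw 5.09 z [ 0.021  0.002 -1.   ] F [-4.2 -0.4 13.8] w 0.196 j [ 20.   3. 104.  -0.  73. 105.]
shift cm [-1.13 -0.06 -0.03]
```

View pics/c3.png

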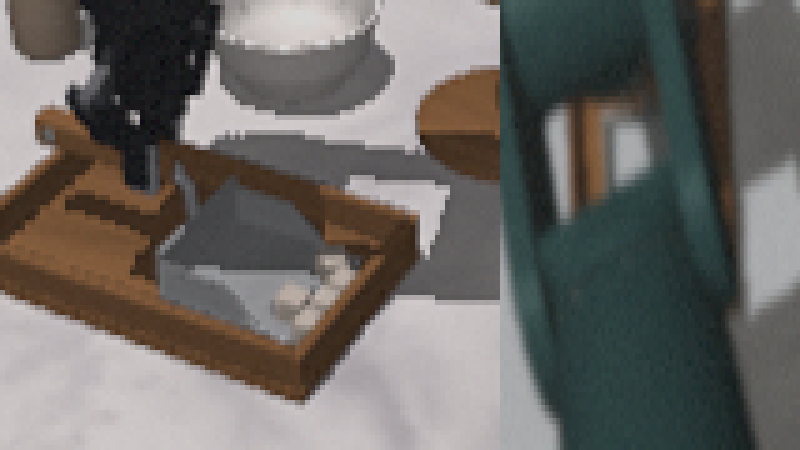

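The scoop is flat in the tray. The cubes are bunched at the near wall, on or at the lip, around crop (310,295). I'll keep pushing towards the wall.

move_arm([
  {"fingers": -1, "x": -0.25, "y": 0, "z": -0.005, "wx": 0, "wy": 0, "wz": 0},
  {"fingers": -1, "x": -0.25, "y": 0, "z": -0.005, "wx": 0, "wy": 0, "wz": 0},
  {"fingers": -1, "x": -0.25, "y": 0, "z": -0.005, "wx": 0, "wy": 0, "wz": 0},
  {"fingers": -1, "x": 0, "y": 0, "z": 0, "wx": 0, "wy": 0, "wz": 0},
])

```text
clock: 10.2
tool_pos: [0.5474, 0.2293, 0.0568]
ee_rot: [[0.996, 0.089, 0.022], [0.089, -0.996, 0.002], [0.022, -0.0, -1.0]]
wrist_force: [-1.6, -0.2, 13.8]
width: 0.197
gripper_force: 100.1
```

move_arm([
  {"fingers": -1, "x": -0.2, "y": 0, "z": 0, "wx": 0, "wy": 0, "wz": 0},
  {"fingers": -1, "x": -0.2, "y": 0, "z": 0, "wx": 0, "wy": 0, "wz": 0},
  {"fingers": -1, "x": 0, "y": 0, "z": 0, "wx": 0, "wy": 0, "wz": 0},
])

```text
clock: 10.45
tool_pos: [0.5436, 0.2289, 0.0568]
ee_rot: [[0.996, 0.089, 0.022], [0.089, -0.996, 0.002], [0.022, -0.001, -1.0]]
wrist_force: [-0.0, -0.2, 12.3]
width: 0.194
gripper_force: 100.2
```

```bash
python3 w.py .543 .2295 .0568;  python3 - <<'E'
from meas import *
p,d=grab_frame("scene")
for x in mark_of("scene","scoop_lip")[:2]: print(x["confidence"],x["pixel"],world("scene",x["pixel"],z=.01).round(4))
print([(round(x["confidence"],2),np.round(x["pixel"]).tolist()) for x in mark_of("scene","sugar_1")])
b=p[220:280,290:370,::-1]
cv2.imwrite("pics/c4.png",cv2.resize(b,(800,600),interpolation=3))
E
```

```text
10.45 [0.5436 0.2289 0.0568] yaw 5.08 z [ 0.022  0.002 -1.   ] F [-0.  -0.2 12.3] w 0.194 j [ 21.   1. 105.  -0.  73. 106.]
shift cm [-0.05 -0.06 -0.  ]
0.63 [262.6, 328.3] [0.4199 0.2243 0.01  ]
0.54 [216.0, 319.1] [0.5862 0.0312 0.01  ]
[(0.6, [261.0, 324.0]), (0.55, [265.0, 320.0]), (0.51, [259.0, 330.0]), (0.4, [260.0, 320.0]), (0.38, [250.0, 332.0])]
```

View pics/c4.png

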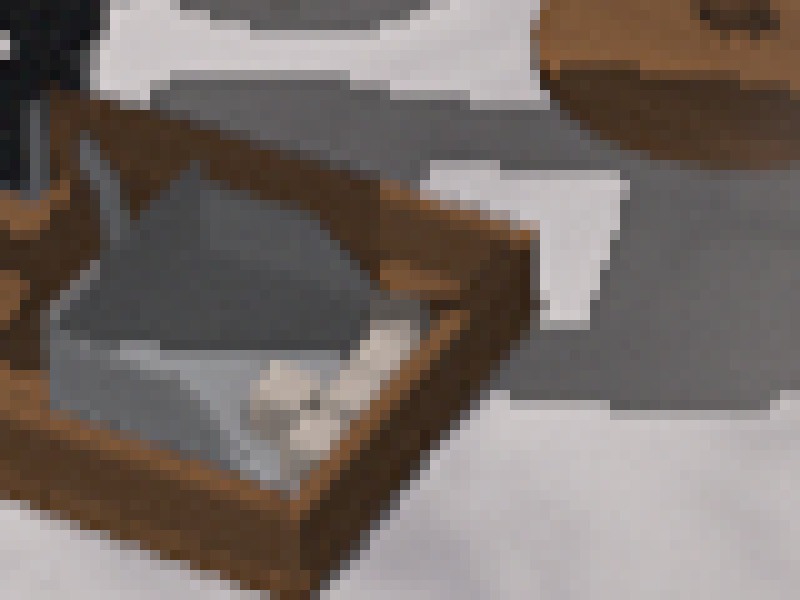

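The cubes are in the pan mouth, four along the wall and one behind (crop 290,395). I'll close the last few millimetres.

move_arm([
  {"fingers": -1, "x": -0.15, "y": 0, "z": 0, "wx": 0, "wy": 0, "wz": 0},
  {"fingers": -1, "x": -0.15, "y": 0, "z": 0, "wx": 0, "wy": 0, "wz": 0},
  {"fingers": -1, "x": 0, "y": 0, "z": 0, "wx": 0, "wy": 0, "wz": 0},
])

```text
clock: 10.85
tool_pos: [0.5407, 0.2287, 0.0568]
ee_rot: [[0.996, 0.089, 0.022], [0.089, -0.996, 0.003], [0.022, -0.001, -1.0]]
wrist_force: [2.2, 1.1, 12.7]
width: 0.191
gripper_force: 100.3
```

move_arm([
  {"fingers": -1, "x": -0.15, "y": 0, "z": 0, "wx": 0, "wy": 0, "wz": 0},
  {"fingers": -1, "x": 0, "y": 0, "z": 0, "wx": 0, "wy": 0, "wz": 0},
])

```text
clock: 11.02
tool_pos: [0.5393, 0.2286, 0.0568]
ee_rot: [[0.996, 0.089, 0.022], [0.089, -0.996, 0.003], [0.023, -0.001, -1.0]]
wrist_force: [1.5, 0.5, 13.7]
width: 0.195
gripper_force: 100.3
```

move_arm([
  {"fingers": -1, "x": -0.15, "y": 0, "z": 0, "wx": 0, "wy": 0, "wz": 0},
  {"fingers": -1, "x": 0, "y": 0, "z": 0, "wx": 0, "wy": 0, "wz": 0},
])

```text
clock: 11.18
tool_pos: [0.5379, 0.2284, 0.0568]
ee_rot: [[0.996, 0.089, 0.023], [0.088, -0.996, 0.003], [0.023, -0.001, -1.0]]
wrist_force: [2.7, -0.1, 12.5]
width: 0.189
gripper_force: 100.3
```

move_arm([
  {"fingers": -1, "x": -0.15, "y": 0, "z": 0, "wx": 0, "wy": 0, "wz": 0},
  {"fingers": -1, "x": 0, "y": 0, "z": 0, "wx": 0, "wy": 0, "wz": 0},
])

```text
clock: 11.35
tool_pos: [0.5372, 0.2283, 0.0573]
ee_rot: [[0.996, 0.089, 0.025], [0.088, -0.996, 0.003], [0.025, -0.001, -1.0]]
wrist_force: [7.8, -0.5, 11.4]
width: 0.194
gripper_force: 100.2
```

move_arm([
  {"fingers": -1, "x": -0.15, "y": 0, "z": 0, "wx": 0, "wy": 0, "wz": 0},
  {"fingers": -1, "x": 0, "y": 0, "z": 0, "wx": 0, "wy": 0, "wz": 0},
])

```text
clock: 11.52
tool_pos: [0.5367, 0.2283, 0.058]
ee_rot: [[0.996, 0.088, 0.027], [0.088, -0.996, 0.003], [0.028, -0.001, -1.0]]
wrist_force: [13.6, 0.0, 14.0]
width: 0.192
gripper_force: 100.3
```

move_arm([
  {"fingers": -1, "x": -0.15, "y": 0, "z": 0, "wx": 0, "wy": 0, "wz": 0},
  {"fingers": -1, "x": 0, "y": 0, "z": 0, "wx": 0, "wy": 0, "wz": 0},
])

```text
clock: 11.68
tool_pos: [0.5363, 0.2283, 0.0587]
ee_rot: [[0.996, 0.088, 0.03], [0.088, -0.996, 0.004], [0.03, -0.001, -1.0]]
wrist_force: [20.0, -0.0, 15.4]
width: 0.193
gripper_force: 100.5
```

move_arm([
  {"fingers": -1, "x": 0.3, "y": 0, "z": 0.1, "wx": 0, "wy": -0.05, "wz": 0},
  {"fingers": -1, "x": 0.3, "y": 0, "z": 0.1, "wx": 0, "wy": -0.05, "wz": 0},
  {"fingers": -1, "x": 0.3, "y": 0, "z": 0.0, "wx": 0, "wy": -0.05, "wz": 0},
  {"fingers": -1, "x": 0.2, "y": 0, "z": -0.2, "wx": 0, "wy": -0.05, "wz": 0},
  {"fingers": -1, "x": 0.2, "y": 0, "z": -0.4, "wx": 0, "wy": -0.05, "wz": 0},
  {"fingers": -1, "x": 0.2, "y": 0, "z": -0.6, "wx": 0, "wy": -0.05, "wz": 0},
  {"fingers": -1, "x": 0.2, "y": 0, "z": -0.6, "wx": 0, "wy": -0.05, "wz": 0},
  {"fingers": -1, "x": 0.2, "y": 0, "z": -0.6, "wx": 0, "wy": -0.05, "wz": 0},
  {"fingers": -1, "x": 0, "y": 0, "z": -0.6, "wx": 0, "wy": 0, "wz": 0},
  {"fingers": -1, "x": 0, "y": 0, "z": -0.6, "wx": 0, "wy": 0, "wz": 0},
])

```text
clock: 12.52
tool_pos: [0.5617, 0.2302, 0.0842]
ee_rot: [[0.925, 0.088, -0.369], [0.082, -0.996, -0.033], [-0.371, 0.0, -0.929]]
wrist_force: [-0.2, 0.0, -2.0]
width: 0.189
gripper_force: 98.1
```

```bash
python3 w.py .543 .2295 .0568;  python3 - <<'E'
from meas import *
p,d=grab_frame("scene")
b=p[200:275,280:380,::-1]
cv2.imwrite("pics/c5.png",cv2.resize(b,(800,600),interpolation=3))
E
```

```text
12.5167 [0.5617 0.2302 0.0842] yaw 5.06 z [-0.369 -0.033 -0.929] F [-0.2  0.  -2. ] w 0.189 j [ 18.  16.  88.   5.  98. 102.]
shift cm [-0.72 -0.1   3.24]
```

View pics/c5.png

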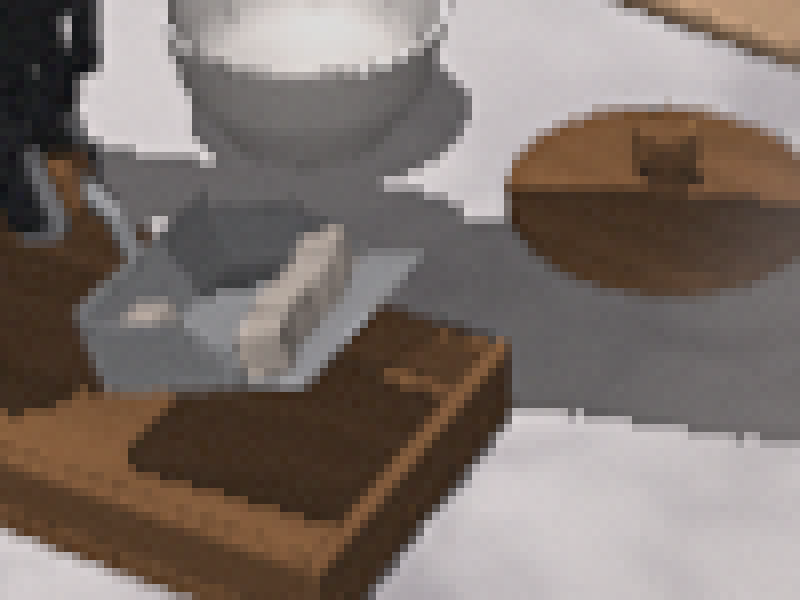

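All five cubes are in the pan, one at the back (crop 150,315) and four in a row (295,300). Next I'll lift, turn the handle away from the mill, then carry the scoop to the bowl.

move_arm([
  {"fingers": -1, "x": -0.4, "y": 0, "z": -1.0, "wx": 0, "wy": 0, "wz": 0},
  {"fingers": -1, "x": -0.8, "y": 0, "z": -2.0, "wx": 0, "wy": 0, "wz": 0},
  {"fingers": -1, "x": -1.0, "y": 0, "z": -2.5, "wx": 0, "wy": 0, "wz": 0},
  {"fingers": -1, "x": -1.0, "y": 0, "z": -2.5, "wx": 0, "wy": 0, "wz": 0},
  {"fingers": -1, "x": -1.0, "y": 0, "z": -2.5, "wx": 0, "wy": 0, "wz": 0},
  {"fingers": -1, "x": -1.0, "y": 0, "z": -2.5, "wx": 0, "wy": 0, "wz": 0},
  {"fingers": -1, "x": -0.6, "y": 0, "z": -1.5, "wx": 0, "wy": 0, "wz": 0},
  {"fingers": -1, "x": 0, "y": 0, "z": 0, "wx": 0, "wy": 0, "wz": 0},
])

```text
clock: 13.23
tool_pos: [0.5616, 0.2306, 0.246]
ee_rot: [[0.927, 0.089, -0.363], [0.083, -0.996, -0.031], [-0.364, -0.001, -0.931]]
wrist_force: [-0.1, 0.1, -1.3]
width: 0.193
gripper_force: 98.2
```

move_arm([
  {"fingers": -1, "x": 0, "y": 0, "z": 0, "wx": 0.016, "wy": 0, "wz": 0.04},
  {"fingers": -1, "x": 0, "y": 0, "z": 0, "wx": 0.0325, "wy": 0, "wz": 0.081},
  {"fingers": -1, "x": 0, "y": 0, "z": 0, "wx": 0.0325, "wy": 0, "wz": 0.081},
  {"fingers": -1, "x": 0, "y": 0, "z": 0, "wx": 0.0325, "wy": 0, "wz": 0.081},
  {"fingers": -1, "x": 0, "y": 0, "z": 0, "wx": 0.0325, "wy": 0, "wz": 0.081},
  {"fingers": -1, "x": 0, "y": 0, "z": 0, "wx": 0.0325, "wy": 0, "wz": 0.081},
  {"fingers": -1, "x": 0, "y": 0, "z": 0, "wx": 0.0325, "wy": 0, "wz": 0.081},
  {"fingers": -1, "x": 0, "y": 0, "z": 0, "wx": 0.0325, "wy": 0, "wz": 0.081},
  {"fingers": -1, "x": 0, "y": 0, "z": 0, "wx": 0.016, "wy": 0, "wz": 0.04},
  {"fingers": -1, "x": 0, "y": 0, "z": 0, "wx": 0, "wy": 0, "wz": 0},
])

```text
clock: 14.07
tool_pos: [0.5607, 0.2299, 0.2404]
ee_rot: [[0.761, -0.574, -0.304], [-0.533, -0.819, 0.213], [-0.371, -0.001, -0.929]]
wrist_force: [-0.4, -0.2, -2.7]
width: 0.192
gripper_force: 98.1
```

```bash
python3 w.py .723 -.07 .235;  python3 - <<'E'
from meas import *
p,d=grab_frame("scene")
b=p[100:250,220:420,::-1]
cv2.imwrite("pics/c6.png",cv2.resize(b,(800,600),interpolation=3))
E
```

```text
14.0667 [0.5607 0.2299 0.2404] yaw -35.01 z [-0.304  0.213 -0.929] F [-0.4 -0.2 -2.7] w 0.192 j [ 12.   6.  84.  16. 104. 139.]
shift cm [ 28.52  15.24 -10.82]
```

View pics/c6.png

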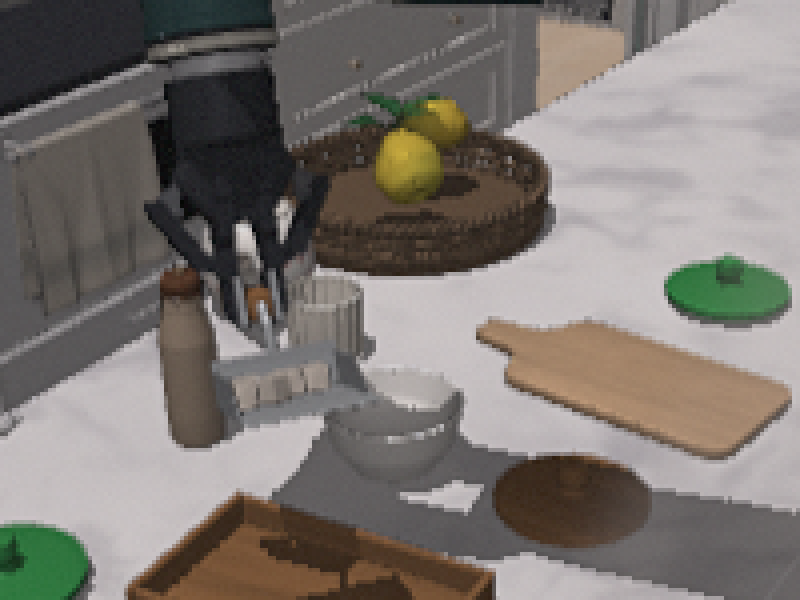

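Four cubes sit in a row at the pan's back (crop 280,385), with the fifth hidden behind or left in the tray, and either is allowed. Carrying over to the bowl.

move_arm([
  {"fingers": -1, "x": 0.8, "y": 0.43, "z": -0.3, "wx": 0, "wy": 0, "wz": 0},
  {"fingers": -1, "x": 1.6, "y": 0.85, "z": -0.61, "wx": 0, "wy": 0, "wz": 0},
  {"fingers": -1, "x": 2.4, "y": 1.28, "z": -0.91, "wx": 0, "wy": 0, "wz": 0},
  {"fingers": -1, "x": 2.4, "y": 1.28, "z": -0.91, "wx": 0, "wy": 0, "wz": 0},
  {"fingers": -1, "x": 2.4, "y": 1.28, "z": -0.91, "wx": 0, "wy": 0, "wz": 0},
  {"fingers": -1, "x": 2.4, "y": 1.28, "z": -0.91, "wx": 0, "wy": 0, "wz": 0},
  {"fingers": -1, "x": 2.4, "y": 1.28, "z": -0.91, "wx": 0, "wy": 0, "wz": 0},
  {"fingers": -1, "x": 2.4, "y": 1.28, "z": -0.91, "wx": 0, "wy": 0, "wz": 0},
  {"fingers": -1, "x": 2.4, "y": 1.28, "z": -0.91, "wx": 0, "wy": 0, "wz": 0},
  {"fingers": -1, "x": 2.4, "y": 1.28, "z": -0.91, "wx": 0, "wy": 0, "wz": 0},
])

```text
clock: 14.95
tool_pos: [0.6856, 0.002, 0.2362]
ee_rot: [[0.763, -0.57, -0.305], [-0.529, -0.822, 0.212], [-0.372, -0.001, -0.928]]
wrist_force: [1.3, 0.6, -2.2]
width: 0.191
gripper_force: 98.1
```

move_arm([
  {"fingers": -1, "x": 2.4, "y": 1.28, "z": -0.91, "wx": 0, "wy": 0, "wz": 0},
  {"fingers": -1, "x": 2.4, "y": 1.28, "z": -0.91, "wx": 0, "wy": 0, "wz": 0},
  {"fingers": -1, "x": 1.6, "y": 0.85, "z": -0.61, "wx": 0, "wy": 0, "wz": 0},
  {"fingers": -1, "x": 0.5, "y": 0.3, "z": -0.2, "wx": 0, "wy": 0, "wz": 0},
  {"fingers": -1, "x": 0, "y": 0, "z": 0, "wx": 0, "wy": 0, "wz": 0},
])

```text
clock: 15.37
tool_pos: [0.7248, -0.0705, 0.2343]
ee_rot: [[0.761, -0.572, -0.305], [-0.531, -0.82, 0.213], [-0.372, -0.0, -0.928]]
wrist_force: [-0.6, 0.7, -2.4]
width: 0.192
gripper_force: 98.1
```

```bash
python3 w.py .723 -.07 .235;  python3 - <<'E'
from meas import *
p,d=grab_frame("scene")
for x in mark_of("scene","scoop_lip")[:3]: print(x["confidence"],x["pixel"])
C=cloud("scene",d); print([(round(x["confidence"],2),np.round(x["pixel"]).tolist()) for x in mark_of("scene","sugar_1")])
for x in mark_of("scene","sugar_bowl")[:1]: print(x["pixel"])
M=regions_of("scene","sugar_bowl")[0]["region"];P=C[M];Q=P[(P[:,2]>.054)&(P[:,2]<.066)];print(circ(Q))
E
```

```text
15.3667 [ 0.7248 -0.0705  0.2343] yaw -34.87 z [-0.305  0.213 -0.928] F [-0.6  0.7 -2.4] w 0.192 j [-11.  26.  61.   9. 113. 116.]
shift cm [-0.19  0.07  0.01]
0.73 [153.9, 314.6]
[(0.44, [149.0, 314.0]), (0.41, [150.0, 304.0]), (0.39, [150.0, 298.0])]
[214.9, 317.4]
[0.6015089  0.0157223  0.06044852]
```

```bash
cat > tip.py <<'E'
import numpy as np
def pos(a,z): c,s=np.cos(a),np.sin(a); return np.array([.122*c-.049*s, z+.122*s+.049*c])  # along u, up, lip at 0
def rows(seq):
    for (a0,z0,o0),(a1,z1,o1) in zip(seq,seq[1:]):
        d=pos(a1,z1)+[o1,0]-pos(a0,z0)-[o0,0]
        # tool x=(cos a, sin a), tool z=(sin a,-cos a) in (u,up)
        print("x %.2f z %.2f wy %.3f"%(100*(d@[np.cos(a0),np.sin(a0)]),100*(d@[np.sin(a0),-np.cos(a0)]),a1-a0))
seq=[(-.38,.234,0)]
for k in range(1,7): seq.append((-.38+.28*k/6,.234-.146*k/6,.005*k/6))
rows(seq);print()
seq=[(-.1,.088,.005)]
for k in range(1,15): seq.append((-.1+.06*k,.088,.005))
rows(seq)
E
python3 tip.py
```

```text
x 0.74 z 1.67 wy 0.047
x 0.63 z 1.71 wy 0.047
x 0.53 z 1.75 wy 0.047
x 0.42 z 1.78 wy 0.047
x 0.31 z 1.81 wy 0.047
x 0.20 z 1.83 wy 0.047

x -0.32 z -0.72 wy 0.060
x -0.32 z -0.72 wy 0.060
x -0.32 z -0.72 wy 0.060
x -0.32 z -0.72 wy 0.060
x -0.32 z -0.72 wy 0.060
x -0.32 z -0.72 wy 0.060
x -0.32 z -0.72 wy 0.060
x -0.32 z -0.72 wy 0.060
x -0.32 z -0.72 wy 0.060
x -0.32 z -0.72 wy 0.060
x -0.32 z -0.72 wy 0.060
x -0.32 z -0.72 wy 0.060
x -0.32 z -0.72 wy 0.060
x -0.32 z -0.72 wy 0.060
```

move_arm([
  {"fingers": -1, "x": 0.74, "y": 0, "z": 1.67, "wx": 0, "wy": 0.047, "wz": 0},
  {"fingers": -1, "x": 0.63, "y": 0, "z": 1.71, "wx": 0, "wy": 0.047, "wz": 0},
  {"fingers": -1, "x": 0.53, "y": 0, "z": 1.75, "wx": 0, "wy": 0.047, "wz": 0},
  {"fingers": -1, "x": 0.42, "y": 0, "z": 1.78, "wx": 0, "wy": 0.047, "wz": 0},
  {"fingers": -1, "x": 0.31, "y": 0, "z": 1.81, "wx": 0, "wy": 0.047, "wz": 0},
  {"fingers": -1, "x": 0.2, "y": 0, "z": 1.83, "wx": 0, "wy": 0.047, "wz": 0},
  {"fingers": -1, "x": 0, "y": 0, "z": 0, "wx": 0, "wy": 0, "wz": 0},
])

```text
clock: 16.2
tool_pos: [0.7224, -0.0671, 0.1226]
ee_rot: [[0.818, -0.57, -0.082], [-0.567, -0.822, 0.056], [-0.1, 0.001, -0.995]]
wrist_force: [-0.5, -0.0, -2.7]
width: 0.19
gripper_force: 98.0
```

```bash
python3 w.py .7257 -.0705 .125;  python3 - <<'E'
from meas import *
p,d=grab_frame("scene"); q,_=grab_frame("top")
for x in mark_of("scene","scoop_lip")[:2]: print(x["confidence"],x["pixel"],world("scene",x["pixel"],z=.088).round(4))
a=q[180:260,280:380,::-1]; b=p[150:250,260:385,::-1]
cv2.imwrite("pics/c7.png",np.hstack([cv2.resize(b,(400,320),interpolation=3),cv2.resize(a,(400,320),interpolation=3)]))
E
```

```text
16.2 [ 0.7224 -0.0671  0.1226] yaw -34.75 z [-0.082  0.056 -0.995] F [-0.5 -0.  -2.7] w 0.19 j [ -8.  19.  79.   3.  88. 116.]
shift cm [ 0.44  0.09 -0.28]
0.81 [192.6, 314.1] [0.6158 0.0158 0.088 ]
```

View pics/c7.png

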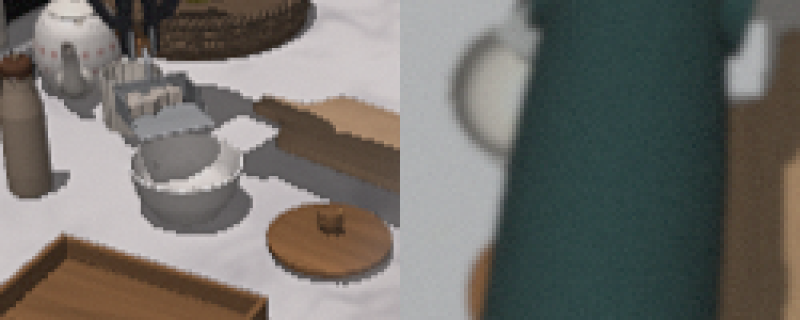

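Four or more cubes are at the pan's back, and the lip is over the near side of the bowl's far rim (about crop 175,130). Tipping now.

move_arm([
  {"fingers": -1, "x": 0.3, "y": 0, "z": -0.72, "wx": 0, "wy": 0.06, "wz": 0},
  {"fingers": -1, "x": -0.32, "y": 0, "z": -0.72, "wx": 0, "wy": 0.06, "wz": 0},
  {"fingers": -1, "x": -0.32, "y": 0, "z": -0.72, "wx": 0, "wy": 0.06, "wz": 0},
  {"fingers": -1, "x": -0.32, "y": 0, "z": -0.72, "wx": 0, "wy": 0.06, "wz": 0},
  {"fingers": -1, "x": -0.32, "y": 0, "z": -0.72, "wx": 0, "wy": 0.06, "wz": 0},
  {"fingers": -1, "x": -0.32, "y": 0, "z": -0.72, "wx": 0, "wy": 0.06, "wz": 0},
  {"fingers": -1, "x": -0.32, "y": 0, "z": -0.72, "wx": 0, "wy": 0.06, "wz": 0},
  {"fingers": -1, "x": -0.32, "y": 0, "z": -0.72, "wx": 0, "wy": 0.06, "wz": 0},
  {"fingers": -1, "x": 0, "y": 0, "z": 0, "wx": 0, "wy": 0, "wz": 0},
  {"fingers": -1, "x": 0, "y": 0, "z": 0, "wx": 0, "wy": 0, "wz": 0},
])

```text
clock: 17.18
tool_pos: [0.7038, -0.0538, 0.1808]
ee_rot: [[0.761, -0.571, 0.306], [-0.531, -0.821, -0.211], [0.372, -0.002, -0.928]]
wrist_force: [0.2, -0.4, -2.4]
width: 0.192
gripper_force: 98.1
```

move_arm([
  {"fingers": -1, "x": 0, "y": 0, "z": 0, "wx": 0, "wy": 0, "wz": 0},
  {"fingers": -1, "x": -0.32, "y": 0, "z": -0.72, "wx": 0, "wy": 0.06, "wz": 0},
  {"fingers": -1, "x": -0.32, "y": 0, "z": -0.72, "wx": 0, "wy": 0.06, "wz": 0},
  {"fingers": -1, "x": -0.32, "y": 0, "z": -0.72, "wx": 0, "wy": 0.06, "wz": 0},
  {"fingers": -1, "x": -0.32, "y": 0, "z": -0.72, "wx": 0, "wy": 0.06, "wz": 0},
  {"fingers": -1, "x": -0.32, "y": 0, "z": -0.72, "wx": 0, "wy": 0.06, "wz": 0},
  {"fingers": -1, "x": -0.32, "y": 0, "z": -0.72, "wx": 0, "wy": 0.06, "wz": 0},
  {"fingers": -1, "x": 0, "y": 0, "z": 0, "wx": 0, "wy": 0, "wz": 0},
  {"fingers": -1, "x": 0, "y": 0, "z": 0, "wx": 0, "wy": 0, "wz": 0},
])

```text
clock: 17.93
tool_pos: [0.6723, -0.0324, 0.2062]
ee_rot: [[0.606, -0.572, 0.553], [-0.423, -0.82, -0.385], [0.674, -0.0, -0.739]]
wrist_force: [-0.2, 0.2, -0.8]
width: 0.191
gripper_force: 98.3
```

```bash
python3 w.py .7257 -.0705 .22;  python3 - <<'E'
from meas import *
p,d=grab_frame("scene"); C=cloud("scene",d)
for x in mark_of("scene","sugar_1"):
    r,c=np.round(x["pixel"]).astype(int); print(round(x["confidence"],2),r,c,C[r,c].round(3))
b=p[150:270,250:400,::-1]
cv2.imwrite("pics/c8.png",cv2.resize(b,(750,600),interpolation=3))
E
```

```text
17.9333 [ 0.6723 -0.0324  0.2062] yaw -34.88 z [ 0.553 -0.385 -0.739] F [-0.2  0.2 -0.8] w 0.191 j [  6. -11. 109. -34.  52. 145.]
shift cm [5.78 0.07 3.4 ]
0.46 206 320 [0.584 0.028 0.05 ]
0.43 204 314 [0.617 0.017 0.042]
0.32 216 321 [0.563 0.053 0.03 ]
```

View pics/c8.png

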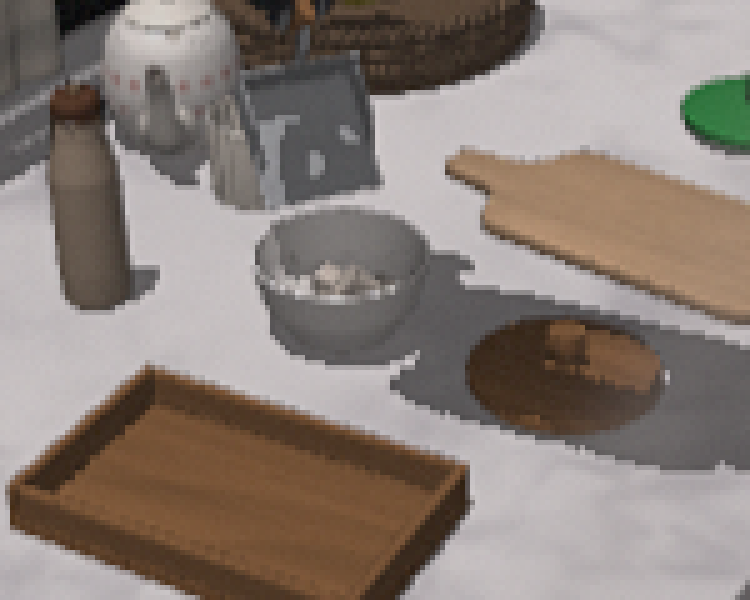

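The scoop and tray are empty, and the cubes lie in the bowl at crop (340,280) with none on the worktop. Next I'll level the scoop and take it back to the board.

move_arm([
  {"fingers": -1, "x": 2.7, "y": 0, "z": -2.9, "wx": 0, "wy": 0, "wz": 0},
  {"fingers": -1, "x": 0, "y": 0, "z": 0, "wx": 0, "wy": -0.106, "wz": 0},
  {"fingers": -1, "x": 0, "y": 0, "z": 0, "wx": 0, "wy": -0.106, "wz": 0},
  {"fingers": -1, "x": 0, "y": 0, "z": 0, "wx": 0, "wy": -0.106, "wz": 0},
  {"fingers": -1, "x": 0, "y": 0, "z": 0, "wx": 0, "wy": -0.106, "wz": 0},
  {"fingers": -1, "x": 0, "y": 0, "z": 0, "wx": 0, "wy": -0.106, "wz": 0},
  {"fingers": -1, "x": 0, "y": 0, "z": 0, "wx": 0, "wy": -0.106, "wz": 0},
  {"fingers": -1, "x": 0, "y": 0, "z": 0, "wx": 0, "wy": -0.106, "wz": 0},
  {"fingers": -1, "x": 0, "y": 0, "z": 0, "wx": 0, "wy": 0, "wz": -0.0985},
  {"fingers": -1, "x": 0, "y": 0, "z": 0, "wx": 0, "wy": 0, "wz": -0.0985},
])

```text
clock: 18.87
tool_pos: [0.674, -0.0342, 0.2451]
ee_rot: [[0.918, -0.397, -0.002], [-0.397, -0.918, 0.003], [-0.003, -0.002, -1.0]]
wrist_force: [-0.9, 0.5, -2.2]
width: 0.19
gripper_force: 98.1
```

move_arm([
  {"fingers": -1, "x": 0, "y": 0, "z": 0, "wx": 0, "wy": 0, "wz": -0.0985},
  {"fingers": -1, "x": 0, "y": 0, "z": 0, "wx": 0, "wy": 0, "wz": -0.0985},
  {"fingers": -1, "x": 0, "y": 0, "z": 0, "wx": 0, "wy": 0, "wz": -0.0985},
  {"fingers": -1, "x": 0, "y": 0, "z": 0, "wx": 0, "wy": 0, "wz": -0.0985},
  {"fingers": -1, "x": 0, "y": 0, "z": 0, "wx": 0, "wy": 0, "wz": 0},
])

```text
clock: 19.28
tool_pos: [0.6732, -0.0333, 0.246]
ee_rot: [[1.0, -0.012, -0.0], [-0.012, -1.0, 0.002], [-0.0, -0.002, -1.0]]
wrist_force: [0.5, -0.0, -2.0]
width: 0.19
gripper_force: 98.2
```

```bash
python3 w.py .5573 -.2083 .0617
```

```text
19.2833 [ 0.6732 -0.0333  0.246 ] yaw -0.71 z [-0.     0.002 -1.   ] F [ 0.5 -0.  -2. ] w 0.19 j [-5.  6. 82.  0. 92. 86.]
shift cm [-11.37  17.69  18.39]
```

move_arm([
  {"fingers": -1, "x": -1.42, "y": 2.21, "z": 0.5, "wx": 0, "wy": 0, "wz": 0},
  {"fingers": -1, "x": -1.42, "y": 2.21, "z": 0.5, "wx": 0, "wy": 0, "wz": 0},
  {"fingers": -1, "x": -1.42, "y": 2.21, "z": 0.5, "wx": 0, "wy": 0, "wz": 0},
  {"fingers": -1, "x": -1.42, "y": 2.21, "z": 0.5, "wx": 0, "wy": 0, "wz": 0},
  {"fingers": -1, "x": -1.42, "y": 2.21, "z": 0.5, "wx": 0, "wy": 0, "wz": 0},
  {"fingers": -1, "x": -1.42, "y": 2.21, "z": 0.5, "wx": 0, "wy": 0, "wz": 0},
  {"fingers": -1, "x": -1.42, "y": 2.21, "z": 0.5, "wx": 0, "wy": 0, "wz": 0},
  {"fingers": -1, "x": -1.42, "y": 2.21, "z": 0.5, "wx": 0, "wy": 0, "wz": 0},
  {"fingers": -1, "x": 0, "y": 0, "z": 3.3, "wx": 0, "wy": 0, "wz": 0},
  {"fingers": -1, "x": 0, "y": 0, "z": 3.3, "wx": 0, "wy": 0, "wz": 0},
])

```text
clock: 20.12
tool_pos: [0.5563, -0.2094, 0.1409]
ee_rot: [[1.0, -0.023, 0.004], [-0.023, -1.0, 0.0], [0.004, -0.001, -1.0]]
wrist_force: [1.0, 0.1, -2.1]
width: 0.19
gripper_force: 98.4
```

move_arm([
  {"fingers": -1, "x": 0, "y": 0, "z": 3.3, "wx": 0, "wy": 0, "wz": 0},
  {"fingers": -1, "x": 0, "y": 0, "z": 3.3, "wx": 0, "wy": 0, "wz": 0},
  {"fingers": -1, "x": 0, "y": 0, "z": 0.5, "wx": 0, "wy": 0, "wz": 0},
  {"fingers": -1, "x": 0, "y": 0, "z": 0.2, "wx": 0, "wy": 0, "wz": 0},
  {"fingers": -1, "x": 0, "y": 0, "z": 0.2, "wx": 0, "wy": 0, "wz": 0},
  {"fingers": -1, "x": 0, "y": 0, "z": 0, "wx": 0, "wy": 0, "wz": 0},
])

```text
clock: 20.62
tool_pos: [0.5569, -0.2078, 0.0669]
ee_rot: [[1.0, -0.018, 0.003], [-0.018, -1.0, 0.0], [0.003, -0.0, -1.0]]
wrist_force: [0.6, 0.4, -2.0]
width: 0.194
gripper_force: 98.2
```

move_arm([
  {"fingers": -1, "x": 0, "y": 0, "z": 0.15, "wx": 0, "wy": 0, "wz": 0},
  {"fingers": -1, "x": 0, "y": 0, "z": 0.1, "wx": 0, "wy": 0, "wz": 0},
  {"fingers": -1, "x": 0, "y": 0, "z": 0, "wx": 0, "wy": 0, "wz": 0},
])

```text
clock: 20.87
tool_pos: [0.5562, -0.2074, 0.0631]
ee_rot: [[1.0, -0.017, 0.001], [-0.017, -1.0, 0.0], [0.001, -0.0, -1.0]]
wrist_force: [-0.6, -0.0, -0.6]
width: 0.195
gripper_force: 98.3
```

move_arm([
  {"fingers": -1, "x": 0, "y": 0, "z": 0.15, "wx": 0, "wy": 0, "wz": 0},
  {"fingers": -1, "x": 0, "y": 0, "z": 0, "wx": 0, "wy": 0, "wz": 0},
])

```text
clock: 21.03
tool_pos: [0.5563, -0.2074, 0.0617]
ee_rot: [[1.0, -0.017, 0.002], [-0.017, -1.0, 0.0], [0.002, -0.0, -1.0]]
wrist_force: [-1.2, 0.0, 4.8]
width: 0.188
gripper_force: 99.4
```

move_arm([
  {"fingers": -1, "x": 0, "y": 0, "z": 0.1, "wx": 0, "wy": 0, "wz": 0},
  {"fingers": -1, "x": 0, "y": 0, "z": 0, "wx": 0, "wy": 0, "wz": 0},
])

```text
clock: 21.2
tool_pos: [0.5566, -0.2074, 0.0615]
ee_rot: [[1.0, -0.017, 0.002], [-0.017, -1.0, 0.0], [0.002, -0.0, -1.0]]
wrist_force: [-1.7, 1.5, 10.9]
width: 0.189
gripper_force: 100.4
```

move_arm([
  {"fingers": 0, "x": 0, "y": 0, "z": -0.1, "wx": 0, "wy": 0, "wz": 0},
  {"fingers": 0, "x": 0, "y": 0, "z": 0, "wx": 0, "wy": 0, "wz": 0},
  {"fingers": 0, "x": 0, "y": 0, "z": 0, "wx": 0, "wy": 0, "wz": 0},
  {"fingers": 0, "x": 0, "y": 0, "z": 0, "wx": 0, "wy": 0, "wz": 0},
  {"fingers": 0, "x": 0, "y": 0, "z": -1.0, "wx": 0, "wy": 0, "wz": 0},
  {"fingers": 0, "x": 0, "y": 0, "z": -3.0, "wx": 0, "wy": 0, "wz": 0},
  {"fingers": 0, "x": 0, "y": 0, "z": -3.0, "wx": 0, "wy": 0, "wz": 0},
  {"fingers": 0, "x": 0, "y": 0, "z": -3.0, "wx": 0, "wy": 0, "wz": 0},
  {"fingers": 0, "x": 0, "y": 0, "z": -3.0, "wx": 0, "wy": 0, "wz": 0},
  {"fingers": 0, "x": 0, "y": 0, "z": 0, "wx": 0, "wy": 0, "wz": 0},
])

```text
clock: 22.03
tool_pos: [0.5574, -0.2081, 0.1983]
ee_rot: [[1.0, -0.017, 0.008], [-0.017, -1.0, -0.002], [0.008, 0.002, -1.0]]
wrist_force: [0.6, -0.4, 0.9]
width: 0.499
gripper_force: 0.0
```

```bash
python3 w.py .429 .002 .1;  python3 - <<'E'
from meas import *
for n in("scene",):
    p,d=grab_frame(n); C=cloud(n,d)
    for x in regions_of(n,"bowl_lid"):
        P=C[x["region"]]; Q=P[(P[:,2]>.005)&(P[:,2]<.03)]
        if abs(Q[:,1].mean())<.1: print("lid",circ(Q),rect(Q)); K=P[P[:,2]>.035]; print("knob",len(K),K.mean(0),K.max(0),K.min(0))
    M=regions_of(n,"sugar_bowl")[0]["region"];P=C[M];Q=P[(P[:,2]>.056)&(P[:,2]<.066)];print("bowl",circ(Q),rect(Q))
    g=C.reshape(-1,3); H=g[(abs(g[:,0]-.58)<.08)&(abs(g[:,1]+.21)<.04)&(g[:,2]>.07)&(g[:,2]<.1)]; print("handle",rect(H),H.mean(0),np.percentile(H[:,2],95))
    # any white stray blobs: cubes
    for x in mark_of(n,"sugar_1"):
        r,c=np.round(x["pixel"]).astype(int); print(round(x["confidence"],2),r,c,C[r,c].round(3))
E
```

```text
22.0333 [ 0.5574 -0.2081  0.1983] yaw -0.99 z [ 0.008 -0.002 -1.   ] F [ 0.6 -0.4  0.9] w 0.499 j [-23.  -3.  96.   0.  87.  68.]
shift cm [-13.28 -20.8    9.68]
lid [0.42889775 0.00320676 0.04921186] (array([429.4,   2.4]), array([129.9, 127.1]), 24.12)
knob 51 [0.41001053 0.0404673  0.0722315 ] [0.44353166 0.93207075 0.71834125] [-0.05734251 -0.01026584  0.03533798]
bowl [0.60168302 0.01594599 0.06084903] (array([601.9,  16.6]), array([122.7, 127.3]), 32.54)
handle (array([ 585.2, -206.4]), array([ 27.4, 103.8]), 87.17) [ 0.58420151 -0.20374308  0.08346708] 0.09223634361276144
0.48 207 322 [0.579 0.023 0.045]
0.37 203 316 [0.617 0.006 0.041]
```

move_arm([
  {"fingers": 0, "x": -1.83, "y": -2.97, "z": 0.3, "wx": 0, "wy": 0, "wz": 0},
  {"fingers": 0, "x": -1.83, "y": -2.97, "z": 0.3, "wx": 0, "wy": 0, "wz": 0},
  {"fingers": 0, "x": -1.83, "y": -2.97, "z": 0.3, "wx": 0, "wy": 0, "wz": 0},
  {"fingers": 0, "x": -1.83, "y": -2.97, "z": 0.3, "wx": 0, "wy": 0, "wz": 0},
  {"fingers": 0, "x": -1.83, "y": -2.97, "z": 0.3, "wx": 0, "wy": 0, "wz": 0},
  {"fingers": 0, "x": -1.83, "y": -2.97, "z": 0.3, "wx": 0, "wy": 0, "wz": 0},
  {"fingers": 0, "x": -1.83, "y": -2.97, "z": 0.3, "wx": 0, "wy": 0, "wz": 0},
  {"fingers": 0, "x": 0, "y": 0, "z": 3.0, "wx": 0, "wy": 0, "wz": 0},
  {"fingers": 0, "x": 0, "y": 0, "z": 3.0, "wx": 0, "wy": 0, "wz": 0},
  {"fingers": 0, "x": 0, "y": 0, "z": 0, "wx": 0, "wy": 0, "wz": 0},
])

```text
clock: 23.07
tool_pos: [0.4284, 0.0034, 0.104]
ee_rot: [[1.0, -0.016, -0.008], [-0.016, -1.0, 0.001], [-0.008, -0.001, -1.0]]
wrist_force: [-0.5, -0.2, -0.2]
width: 0.497
gripper_force: 0.0
```

```bash
python3 w.py .429 .002 .027
```

```text
23.0667 [0.4284 0.0034 0.104 ] yaw -0.93 z [-0.008  0.001 -1.   ] F [-0.5 -0.2 -0.2] w 0.497 j [ -3. -22. 120.   0.  82.  88.]
shift cm [0.12 0.15 7.7 ]
```

move_arm([
  {"fingers": 0, "x": 0, "y": 0, "z": 2.5, "wx": 0, "wy": 0, "wz": 0},
  {"fingers": 0, "x": 0, "y": 0, "z": 2.5, "wx": 0, "wy": 0, "wz": 0},
  {"fingers": 0, "x": 0, "y": 0, "z": 1.5, "wx": 0, "wy": 0, "wz": 0},
  {"fingers": 0, "x": 0, "y": 0, "z": 0, "wx": 0, "wy": 0, "wz": 0},
  {"fingers": 0, "x": 0, "y": 0, "z": 0, "wx": 0, "wy": 0, "wz": 0},
])

```text
clock: 23.48
tool_pos: [0.4313, 0.0026, 0.0453]
ee_rot: [[1.0, -0.018, -0.001], [-0.018, -1.0, 0.001], [-0.001, -0.001, -1.0]]
wrist_force: [-0.2, -0.1, 0.8]
width: 0.503
gripper_force: 0.0
```

```bash
python3 w.py .429 .002 .027
```

```text
23.4833 [0.4313 0.0026 0.0453] yaw -1.02 z [-0.001  0.001 -1.   ] F [-0.2 -0.1  0.8] w 0.503 j [ -3. -19. 124.   0.  75.  88.]
shift cm [-0.22  0.07  1.83]
```

move_arm([
  {"fingers": 0, "x": -0.2, "y": 0, "z": 0.9, "wx": 0, "wy": 0, "wz": 0},
  {"fingers": 0, "x": 0, "y": 0, "z": 0.8, "wx": 0, "wy": 0, "wz": 0},
  {"fingers": 0, "x": 0, "y": 0, "z": 0, "wx": 0, "wy": 0, "wz": 0},
  {"fingers": -1, "x": 0, "y": 0, "z": 0, "wx": 0, "wy": 0, "wz": 0},
  {"fingers": -1, "x": 0, "y": 0, "z": 0, "wx": 0, "wy": 0, "wz": 0},
  {"fingers": -1, "x": 0, "y": 0, "z": 0, "wx": 0, "wy": 0, "wz": 0},
  {"fingers": -1, "x": 0, "y": 0, "z": 0, "wx": 0, "wy": 0, "wz": 0},
  {"fingers": -1, "x": 0, "y": 0, "z": 0, "wx": 0, "wy": 0, "wz": 0},
], grip_force=50)

```text
clock: 24.15
tool_pos: [0.4296, 0.0029, 0.0285]
ee_rot: [[1.0, -0.017, 0.001], [-0.017, -1.0, 0.001], [0.001, -0.001, -1.0]]
wrist_force: [-1.6, 0.9, 5.9]
width: 0.281
gripper_force: 49.4
```

move_arm([
  {"fingers": -1, "x": 0, "y": 0, "z": -1.5, "wx": 0, "wy": 0, "wz": 0},
  {"fingers": -1, "x": 0, "y": 0, "z": -2.5, "wx": 0, "wy": 0, "wz": 0},
  {"fingers": -1, "x": 0, "y": 0, "z": -2.5, "wx": 0, "wy": 0, "wz": 0},
  {"fingers": -1, "x": 0, "y": 0, "z": -2.5, "wx": 0, "wy": 0, "wz": 0},
  {"fingers": -1, "x": 0, "y": 0, "z": -2.5, "wx": 0, "wy": 0, "wz": 0},
  {"fingers": -1, "x": 0, "y": 0, "z": -1.5, "wx": 0, "wy": 0, "wz": 0},
  {"fingers": -1, "x": 2.4, "y": -0.2, "z": 0, "wx": 0, "wy": 0, "wz": 0},
  {"fingers": -1, "x": 2.4, "y": -0.2, "z": 0, "wx": 0, "wy": 0, "wz": 0},
  {"fingers": -1, "x": 2.4, "y": -0.2, "z": 0, "wx": 0, "wy": 0, "wz": 0},
  {"fingers": -1, "x": 2.4, "y": -0.2, "z": 0, "wx": 0, "wy": 0, "wz": 0},
])

```text
clock: 24.98
tool_pos: [0.5265, 0.0092, 0.1578]
ee_rot: [[1.0, -0.017, 0.0], [-0.017, -1.0, 0.001], [0.0, -0.001, -1.0]]
wrist_force: [-0.4, -0.3, -1.2]
width: 0.283
gripper_force: 49.6
```

move_arm([
  {"fingers": -1, "x": 2.4, "y": -0.2, "z": 0, "wx": 0, "wy": 0, "wz": 0},
  {"fingers": -1, "x": 2.4, "y": -0.2, "z": 0, "wx": 0, "wy": 0, "wz": 0},
  {"fingers": -1, "x": 2.4, "y": -0.2, "z": 0, "wx": 0, "wy": 0, "wz": 0},
  {"fingers": -1, "x": 0, "y": 0, "z": 0, "wx": 0, "wy": 0, "wz": 0},
  {"fingers": -1, "x": 0, "y": 0, "z": 0, "wx": 0, "wy": 0, "wz": 0},
])

```text
clock: 25.4
tool_pos: [0.5979, 0.0139, 0.1571]
ee_rot: [[1.0, -0.017, -0.001], [-0.017, -1.0, 0.001], [-0.001, -0.001, -1.0]]
wrist_force: [-0.2, -0.2, -1.7]
width: 0.284
gripper_force: 49.6
```

```bash
python3 w.py .601 .0165 .0825;  python3 - <<'E'
from meas import *
for n in("scene",):
    p,d=grab_frame(n); C=cloud(n,d)
    for x in regions_of(n,"bowl_lid"):
        P=C[x["region"]]; Q=P[(P[:,2]>.09)&(P[:,2]<.2)]
        if len(Q)>50: print("lid",rect(Q),len(Q)); Q=P[(P[:,2]>.125)&(P[:,2]<.15)]; print(circ(Q),np.percentile(P[:,2],[10,50,90]))
    for x in regions_of(n,"sugar_bowl")[:1]:
        P=C[x["region"]];Q=P[(P[:,2]>.056)&(P[:,2]<.066)];print("bowl",circ(Q),rect(Q))
E
```

```text
25.4 [0.5979 0.0139 0.1571] yaw -0.98 z [-0.001  0.001 -1.   ] F [-0.2 -0.2 -1.7] w 0.284 j [-1. -1. 98.  0. 84. 90.]
shift cm [ 0.31 -0.26  7.46]
lid (array([595.5,  18.6]), array([128.2, 120.7]), 30.19) 565
[0.59722618 0.01602205 0.05919727] [0.14488513 0.15071538 0.15391487]
bowl [0.60192172 0.01577685 0.06083656] (array([603.1,  15. ]), array([122.9, 128.3]), 32.58)
```

move_arm([
  {"fingers": -1, "x": 0.35, "y": -0.2, "z": 0, "wx": 0, "wy": 0, "wz": 0},
  {"fingers": -1, "x": 0, "y": 0, "z": 2.0, "wx": 0, "wy": 0, "wz": 0},
  {"fingers": -1, "x": 0, "y": 0, "z": 2.0, "wx": 0, "wy": 0, "wz": 0},
  {"fingers": -1, "x": 0, "y": 0, "z": 1.5, "wx": 0, "wy": 0, "wz": 0},
  {"fingers": -1, "x": 0, "y": 0, "z": 0.7, "wx": 0, "wy": 0, "wz": 0},
  {"fingers": -1, "x": 0, "y": 0, "z": 0.5, "wx": 0, "wy": 0, "wz": 0},
  {"fingers": -1, "x": 0, "y": 0, "z": 0.3, "wx": 0, "wy": 0, "wz": 0},
  {"fingers": -1, "x": 0, "y": 0, "z": 0, "wx": 0, "wy": 0, "wz": 0},
])

```text
clock: 26.22
tool_pos: [0.6012, 0.0159, 0.0883]
ee_rot: [[1.0, -0.017, 0.001], [-0.017, -1.0, 0.001], [0.001, -0.001, -1.0]]
wrist_force: [-0.2, -0.6, -1.7]
width: 0.284
gripper_force: 49.6
```

move_arm([
  {"fingers": -1, "x": 0, "y": 0, "z": 0.2, "wx": 0, "wy": 0, "wz": 0},
  {"fingers": -1, "x": 0, "y": 0, "z": 0, "wx": 0, "wy": 0, "wz": 0},
])

```text
clock: 26.38
tool_pos: [0.6014, 0.0159, 0.0865]
ee_rot: [[1.0, -0.017, 0.001], [-0.017, -1.0, 0.001], [0.001, -0.001, -1.0]]
wrist_force: [-1.0, 0.9, -1.9]
width: 0.279
gripper_force: 49.6
```

move_arm([
  {"fingers": -1, "x": 0, "y": 0, "z": 0.15, "wx": 0, "wy": 0, "wz": 0},
  {"fingers": -1, "x": 0, "y": 0, "z": 0, "wx": 0, "wy": 0, "wz": 0},
])

```text
clock: 26.55
tool_pos: [0.6012, 0.0159, 0.0846]
ee_rot: [[1.0, -0.017, 0.001], [-0.017, -1.0, 0.001], [0.001, -0.001, -1.0]]
wrist_force: [0.7, 0.7, -1.5]
width: 0.283
gripper_force: 49.6
```

move_arm([
  {"fingers": -1, "x": 0, "y": 0, "z": 0.15, "wx": 0, "wy": 0, "wz": 0},
  {"fingers": -1, "x": 0, "y": 0, "z": 0, "wx": 0, "wy": 0, "wz": 0},
])

```text
clock: 26.72
tool_pos: [0.601, 0.0158, 0.0828]
ee_rot: [[1.0, -0.017, 0.0], [-0.017, -1.0, 0.001], [0.0, -0.001, -1.0]]
wrist_force: [0.3, -0.0, -1.6]
width: 0.279
gripper_force: 49.6
```

move_arm([
  {"fingers": -1, "x": 0, "y": 0, "z": 0.1, "wx": 0, "wy": 0, "wz": 0},
  {"fingers": -1, "x": 0, "y": 0, "z": 0, "wx": 0, "wy": 0, "wz": 0},
])

```text
clock: 26.88
tool_pos: [0.6012, 0.0159, 0.0823]
ee_rot: [[1.0, -0.017, 0.001], [-0.017, -1.0, 0.001], [0.001, -0.001, -1.0]]
wrist_force: [-0.6, 0.6, 0.7]
width: 0.283
gripper_force: 49.8
```

Contact came at exactly the seated height, so I'll release and withdraw.

move_arm([
  {"fingers": 0, "x": 0, "y": 0, "z": 0, "wx": 0, "wy": 0, "wz": 0},
  {"fingers": 0, "x": 0, "y": 0, "z": 0, "wx": 0, "wy": 0, "wz": 0},
  {"fingers": 0, "x": 0, "y": 0, "z": 0, "wx": 0, "wy": 0, "wz": 0},
  {"fingers": 0, "x": 0, "y": 0, "z": 0, "wx": 0, "wy": 0, "wz": 0},
  {"fingers": 0, "x": 0, "y": 0, "z": -1.5, "wx": 0, "wy": 0, "wz": 0},
  {"fingers": 0, "x": 0, "y": 0, "z": -3.0, "wx": 0, "wy": 0, "wz": 0},
  {"fingers": 0, "x": 0, "y": 0, "z": -3.0, "wx": 0, "wy": 0, "wz": 0},
  {"fingers": 0, "x": 0, "y": 0, "z": -3.0, "wx": 0, "wy": 0, "wz": 0},
  {"fingers": 0, "x": 0, "y": 0, "z": -3.0, "wx": 0, "wy": 0, "wz": 0},
  {"fingers": 0, "x": 0, "y": 0, "z": 0, "wx": 0, "wy": 0, "wz": 0},
])

```text
clock: 27.72
tool_pos: [0.6026, 0.0157, 0.2238]
ee_rot: [[1.0, -0.017, 0.008], [-0.017, -1.0, 0.001], [0.008, -0.001, -1.0]]
wrist_force: [0.0, -0.6, 1.7]
width: 0.502
gripper_force: 0.0
```

```bash
python3 - <<'E'
from meas import *
n="scene"; p,d=grab_frame(n); C=cloud(n,d)
for x in regions_of(n,"bowl_lid"):
    P=C[x["region"]]; Q=P[(P[:,2]>.06)&(P[:,2]<.083)]
    if len(Q)>150:
        A=np.c_[Q[:,:2],np.ones(len(Q))]; T=Q[Q[:,2]>.07]; k=np.linalg.lstsq(np.c_[T[:,:2],np.ones(len(T))],T[:,2],rcond=None)[0]
        print("lid",rect(Q),circ(Q),"slope",k[:2],"z",np.median(T[:,2]))
g=C.reshape(-1,3); B=g[np.hypot(g[:,0]-.601,g[:,1]-.016)<.1]; B=B[(B[:,2]>.01)&(B[:,2]<.05)]; print("bowl",circ(B))
H=g[(abs(g[:,0]-.58)<.08)&(abs(g[:,1]+.21)<.04)&(g[:,2]>.07)&(g[:,2]<.1)]; print("handle",rect(H),np.polyfit(H[:,0],H[:,2],1))
for th in("sugar_1","pepper_mill","beaker","salt_dish"):
    for x in mark_of(n,th)[:3]:
        r,c=np.round(x["pixel"]).astype(int); print(th,round(x["confidence"],2),r,c,C[r,c].round(3))
E
```

```text
lid (array([600.9,  17.7]), array([129.2, 126.2]), 30.14) [0.59919768 0.019109   0.04877512] slope [ 0.0087917  -0.01450459] z 0.0759904542995179
bowl [0.6042308  0.01197176 0.05795893]
handle (array([ 586. , -206.6]), array([ 22.8, 107.5]), 88.38) [0.02425937 0.06929469]
pepper_mill 0.7 286 239 [0.555 0.449 0.027]
pepper_mill 0.67 207 270 [0.758 0.093 0.023]
beaker 0.87 190 299 [ 0.763 -0.084  0.009]
beaker 0.54 252 297 [0.529 0.232 0.008]
beaker 0.39 205 315 [0.579 0.063 0.074]
salt_dish 0.84 286 241 [0.553 0.444 0.024]
```

The lid is level with its top at 76 mm, as expected for a seated lid. The scoop lies flat on the board, no stray cubes show, and the bystanders haven't moved.

```bash
python3 -c "
from h import *
print(finish_job())"
```

```text
the job is handed in; nothing more can be done
None
```

I handed the job in after about 28 s of the 72 s allowed. By my last measurements all the cubes are in the bowl, the scoop lies flat on the oak board and the wooden lid sits level and centred; the verdict itself was not shown.

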